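Close the union nut on a water filter: by hand, then with the wrench

TASK

First, with the fingers, turn the brass union nut on the filter pot clockwise until it is hand-tight, its red pointer meeting the black line on the white seal ring, and stop there. Then take the wrench out of its rack, lay it flat on the blue-grey mat and let go, take it again across its flat handle, and with it tighten the nut by a further eighth of a turn (45 degrees; the seal ring now goes round with it), leaving it tight. Finish with the wrench lying flat on the mat again, without disturbing the bottle, the beaker or the spare cartridge.

Things in the scene. Friction and masses are not known exactly. Their poses are not given: they have to be found in the camera images.
- filter_pot: White round filter pot with a blue band, bolted to the bench (fixed); foot 128 mm across, body 104 mm across, 81 mm high, with a brass outlet neck upright in the middle. Origin: centre of its underside, on the bench; z up along the neck. The seal ring and the nut turn about this axis.
- union_nut: Brass hex nut, captive on the pot's neck, axis vertical: 46 mm across flats, 28 mm tall; a white stub stands 12 mm out of its top. Origin: on the axis at its underside, 94 mm above the bench. Its y axis is normal to a flat, its x axis points at a corner (both repeat every 60 degrees). It only turns, without sinking; clockwise from above tightens. Turns easily (0.12 N m) until hand-tight.
- seal_ring: White ring, 80 mm across, 4 mm thick, under the nut; top 93 mm above the bench. Origin: on the axis, at its underside. Its friction (0.7 N m) holds it until the hand-tight nut drags it clockwise; it stays where left. Its x axis and the nut's x axis have the same direction when the nut is hand-tight; how far the nut must turn to get there varies (50 to 135 degrees).
- nut_mark (a point): Point 35 mm from the axis, level with the ring's top, that the nut's red pointer (at its foot, and a red line on its top face) points to; turns with the nut. Nothing locks the nut backwards: turned anticlockwise it comes loose again at 0.12 N m, leaving the ring behind.
- seal_mark (a point): Middle of the short black radial line on the seal ring, 35 mm from the axis on the ring's top; turns with the ring. The nut is hand-tight when nut_mark reaches seal_mark, coming clockwise.
- wrench: Open-ended wrench, 130 to 210 g, 10 mm thick, both faces alike. Origin: centre of the jaw, mid-thickness. x points out of the jaw's mouth, away from the handle; y is normal to its flat faces; z runs across it. Jaw 48.5 mm wide, bottom at x = -28 mm, prong tips at x = +22 mm; head 70.5 mm wide (x from -48 to 22 mm). Starts on edge in the rack: z up, origin 55 mm above the bench.
- wrench_mid (a point): Point on the wrench's centre line, mid-thickness, at x = -80 mm of the wrench. The straight handle, 20 mm wide, runs from x = -48 to -186 mm, with a red band from x = -73 to -132 mm; the centre of mass is near x = -72 mm.
- wrench_rack: Fixed rack: two blue slotted posts 95 mm apart along its x on a grey base 125 by 60 by 8 mm; origin under the base's middle. Slot floors 45 mm, post tops 60 mm above the bench; slots 13 mm wide. The wrench stands on edge in both, its x along the rack's x. Between the posts (83 mm clear) the handle can be taken at wrench x = -103 mm across its 10 mm thickness and lifted straight up.
- mat: Fixed blue-grey bench mat, 280 (its x) by 220 (its y) by 4 mm. Origin: centre of its underside. A wrench flat on it has its mid-thickness 9 mm above the bench.
- amber_bottle: Amber bottle, 56 mm across, 105 mm tall, 250 g, standing; bystander. Origin: centre of its underside.
- beaker: Glass beaker, 64 mm across, 85 mm tall, 120 g, standing; bystander. Origin: centre of its underside.
- cartridge: Spare white filter cartridge, 52 mm across, 105 mm tall, 220 g, standing; bystander. Origin: centre of its underside.
There are look-alikes about, which are no part of the job. Of the things shaped like the wrench, the aluminium one is meant.

How it is judged:
By the outcome, as a careful person would: the job done as asked, in the order asked, and still so for the second after the job is handed in, with the robot touching nothing.
It also fails if it takes over 72 s, if anything falls off the work surface, if the arm or the gripper's body presses on something with over 40 N, if the wrist force passes 120 N, or if a joint passes its speed limit or range.

ROBOT

A 6-joint arm with a two-finger parallel gripper is mounted at the origin on the work surface. World frame = base frame: x ahead of the robot, y to its left, z up, the work surface at z = 0. Lengths are in mm, angles in rad, forces in N, time in s.
With the tool pointing down it reaches from about 275 to 750 mm from the base axis. Payload 10.2 kg.
Tool frame: the origin (TCP) lies midway between the tips of the shut fingers; the grasp point (between the pads) lies 19 mm behind it; z points along the fingers, y is the direction in which the jaws open and shut (so a half turn about z gives the same grasp; the last joint's range is limited). The gripper opens to 85 mm and grips with 20 to 120 N. Pads are 22 mm wide; open, the fingers measure 114 mm over their backs; the gripper's body (76 mm by 85 mm) begins 54 mm behind the grasp point. The pads swing forward as they close: fully open they stand 13 mm farther back than shut.
Start: joints at [-1.434, 0.313, 1.498, -0, 1.331, -0.223], TCP at [184.833, -491.394, 231.294] pointing down, gripper open.
Joint ranges: [-2.94, 2.94], [-0.97, 2.17], [0.19, 2.56], [-1.23, 4.37], [0.02, 3.11], [-2.88, 2.88]. Speed limits (rad/s): [2.39, 2.39, 3.01, 3.14, 3.14, 3.14].

INTERFACE

Orientations are given as a unit quaternion [w, x, y, z].
In Python, from rig import ctrl gives the robot as it stands.
- The arm moves only by the tool carry_out, never from a script. Its argument "plan" is a list of rows, each a list of 3 entries, a list of its own where there are three numbers: the finger opening in mm, from 0 to 85.4, then the shift along the tool's x, y, z in mm, then the turn, a rotation vector about the tool's x, y, z in units of 6 degrees (1.0 is 6 degrees). In form: [[grip, [x, y, z], [ax, ay, az]], ...]. A call has 1 to 20 rows; each row shifts and turns the commanded pose from where the row before left it, along the tool's axes as they then stand; what a row does not reach is not made up. A row lasts 1/12 s, in which the tool goes at most 41.7 mm and 7.16 degrees, less where a joint would pass 70% of its speed; a pose out of reach is approached as far as the arm can. A call with a gripper value outside its range is refused whole. The fingers move at their own pace and stop on an object; "grip_force" is the grip in N (left out, the last holds). Time passes only in rows, so rows that do not move let the fingers close. It gives the time, the measured TCP pose, the force and the opening at its end, in the units of the state.
- ctrl.sense(): the state, without advancing time (a new reading comes with each control period).
- ctrl.capture(name): name is "side" or "top"; returns a dict with "color" (420x560x3 uint8, blue, green, red), "range_z" (420x560 float32, mm along the optical axis (not along the pixel's ray), 0 where there is no reading), "fx", "fy", "cx", "cy" (pixels), "cam_to_world" (4x4, takes a point from camera to world coordinates). Camera axes: x right, y up, looking along -z (the intrinsics and any distortion apply to the point x, -y, -z); pixel columns grow to the right and rows downward; lengths in mm; the calibration is good to about 2 mm. A picture is of the moment at which its call begins.
- ctrl.finish_job(): hands the job in, once; it reports no verdict.
The state is a dict: "time_s": time; "joints": joint angles; "dq": joint speeds; "tau": joint torques, N m; "eef_pos": TCP position; "ee_rot": TCP orientation; "force": force on the tool from outside, world axes, zero at the start; "wrist_torque": the same for the moment, N m; "grip_width": opening from 0.0 (shut) to 1.0 (fully open).
Only numpy, scipy, OpenCV 4.12 (cv2) and the standard library are available. Lean on these libraries where they do the work, as an engineer would, in place of code of your own. Each camera call takes 0.05 s, during which the arm holds its last target.

## Working session

There is one attempt and no reset: what is moved stays moved. The work goes in short steps, Python scripts to look and compute and a tool call to move; the robot and the scene stay as the last step left them, time stands still between calls to the robot, and variables do not carry over. Pictures are saved under pics/ and viewed, and the job is handed in when it is done.

Besides the shell and the picture viewer there is one more tool, called after "Request:" by a JSON object that holds its "op" and its "data", one argument or row to a line. carry_out: Moves the arm, as the interface text tells. Its arguments: {"type":"object","properties":{"plan":{"type":"array"},"grip_force":{"type":"number"}},"required":["plan"]}

```bash
ls; mkdir -p pics
cat > h.py <<'E'
import numpy as np, cv2
from rig import ctrl
def cap(n):
    d=ctrl.capture(n); return d
def world(d,u,v,z=None):
    T=np.array(d['cam_to_world'],float)
    if z is None:
        r=d['range_z'][int(round(v)),int(round(u))]
        p=np.array([(u-d['cx'])/d['fx']*r,-(v-d['cy'])/d['fy']*r,-r,1]); return (T@p)[:3]
    dr=T[:3,:3]@np.array([(u-d['cx'])/d['fx'],-(v-d['cy'])/d['fy'],-1]); o=T[:3,3]
    return o+dr*(z-o[2])/dr[2]
def proj(d,P):
    T=np.linalg.inv(np.array(d['cam_to_world'],float)); p=T@np.append(P,1)
    return d['cx']+d['fx']*p[0]/-p[2], d['cy']-d['fy']*p[1]/-p[2]
E
python3 - <<'E'
from h import *
print(ctrl.sense())
for n in('side','top'):
    d=cap(n); cv2.imwrite(f'pics/a_{n}.png',d['color']); print({k:v for k,v in d.items() if k not in('color','range_z')})
E
```

```text
pics
{'time_s': 0.0, 'joints': array([-1.43438724e+00,  3.13496869e-01,  1.49846635e+00,  2.12254573e-05,
        1.33100475e+00, -2.23389947e-01]), 'dq': array([ 7.71305197e-05,  6.97389682e-04, -7.58890792e-04,  2.01474020e-03,
        1.54031468e-03, -5.39659070e-04]), 'tau': array([-2.26519842e-04, -4.12260711e+01, -2.59742045e+01, -1.76653671e-04,
        4.09892833e-03,  2.85000823e-05]), 'eef_pos': array([ 184.80663425, -491.11253593,  230.70008099]), 'ee_rot': array([-6.86559548e-04,  9.83861897e-01,  1.78928183e-01,  4.01947018e-05]), 'force': array([ 0.27137663,  1.14785796, -0.26226789]), 'wrist_torque': array([ 0.0014425 , -0.02391505,  0.0239456 ]), 'grip_width': 0.9954992335827403}
{'fx': 408.9801689984681, 'fy': 408.9801689984681, 'cx': 285.6314919033976, 'cy': 204.3629791428418, 'cam_to_world': array([[ 9.91442171e-01,  8.03766536e-02, -1.02868918e-01,
         4.73007708e+02],
       [-1.30325655e-01,  6.55218895e-01, -7.44112507e-01,
        -9.03221217e+02],
       [ 7.59238553e-03,  7.51150979e-01,  6.60086784e-01,
         7.44454638e+02],
       [ 0.00000000e+00,  0.00000000e+00,  0.00000000e+00,
         1.00000000e+00]])}
{'fx': 473.4497640262946, 'fy': 473.4497640262946, 'cx': 273.9452270010355, 'cy': 214.18886468931512, 'cam_to_world': array([[ 1.65662489e-02,  9.94432520e-01, -1.04064990e-01,
         4.16885811e+02],
       [-9.99862644e-01,  1.64239023e-02, -2.22467606e-03,
        -1.73064018e+02],
       [-5.03137001e-04,  1.04087550e-01,  9.94568011e-01,
         1.50127569e+03],
       [ 0.00000000e+00,  0.00000000e+00,  0.00000000e+00,
         1.00000000e+00]])}
```

View pics/a_side.png

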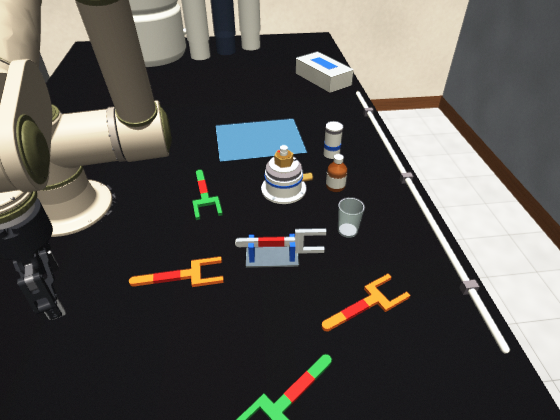

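View pics/a_top.png

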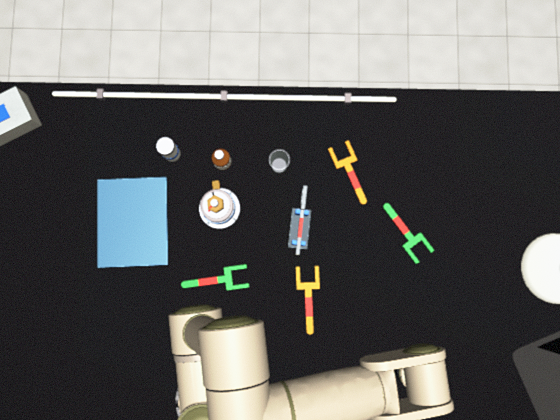

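The side view shows five wrench shapes: green at (206,195), orange at (180,273), orange at (367,303), green at (285,392), and a silver one standing in the blue rack at (280,241). I choose the silver one, because it is aluminium and in the rack. The pot is at (284,175). The mat is at (260,139). In the top view the pot is at (218,207), the rack at (300,228) and the mat at (132,222).

Run:
```python
import cv2,numpy as np
a=cv2.imread('pics/a_side.png'); b=cv2.imread('pics/a_top.png')
c1=cv2.resize(a[135:275,225:385],(800,700),interpolation=cv2.INTER_CUBIC)[:600]
c2=cv2.resize(b[170:260,175:325],(800,480),interpolation=cv2.INTER_CUBIC)
cv2.imwrite('pics/b_side.png',c1);cv2.imwrite('pics/b_top.png',c2)
c3=cv2.resize(b[180:235,190:245],(600,600),interpolation=cv2.INTER_CUBIC)
cv2.imwrite('pics/b_nut.png',c3)
c4=cv2.resize(a[135:205,250:330],(800,700),interpolation=cv2.INTER_CUBIC)[:600]
cv2.imwrite('pics/b_nuts.png',c4)
```

```text
(no output)
```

View pics/b_side.png

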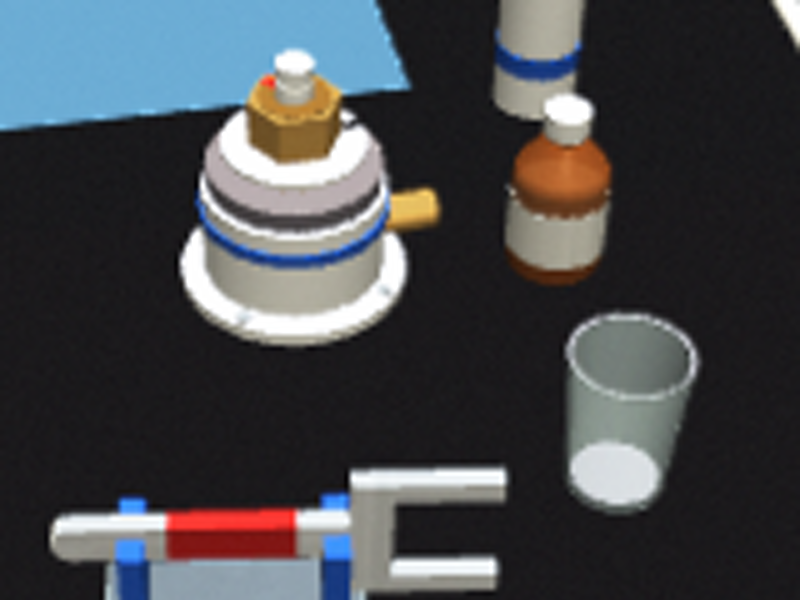

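View pics/b_top.png

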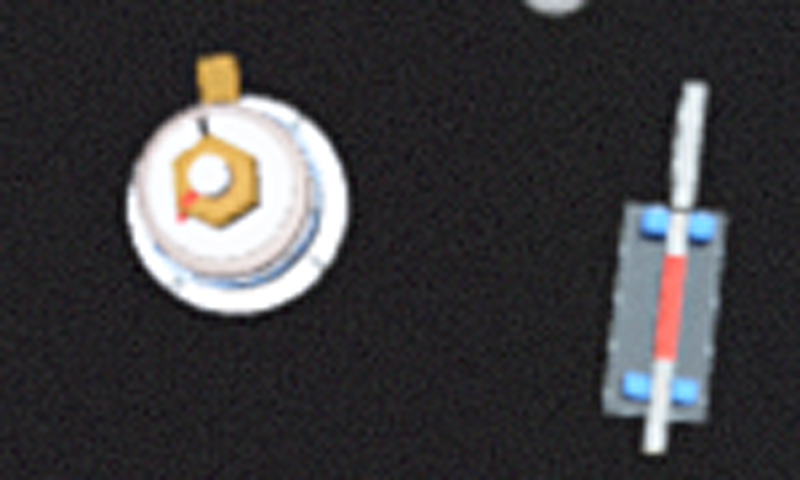

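View pics/b_nut.png

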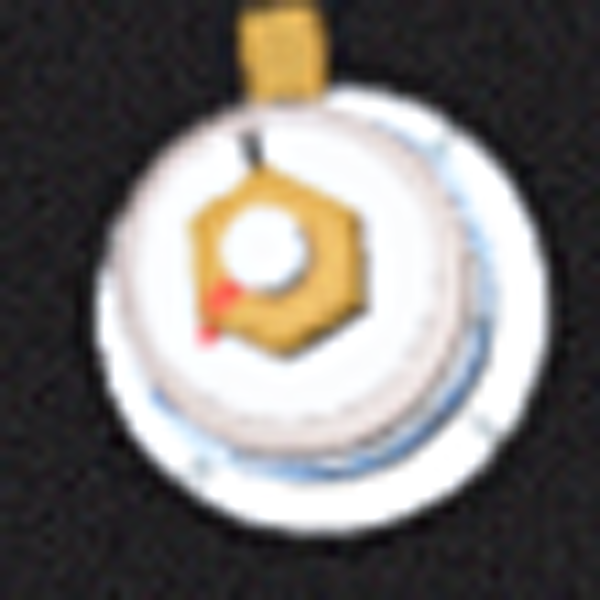

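View pics/b_nuts.png

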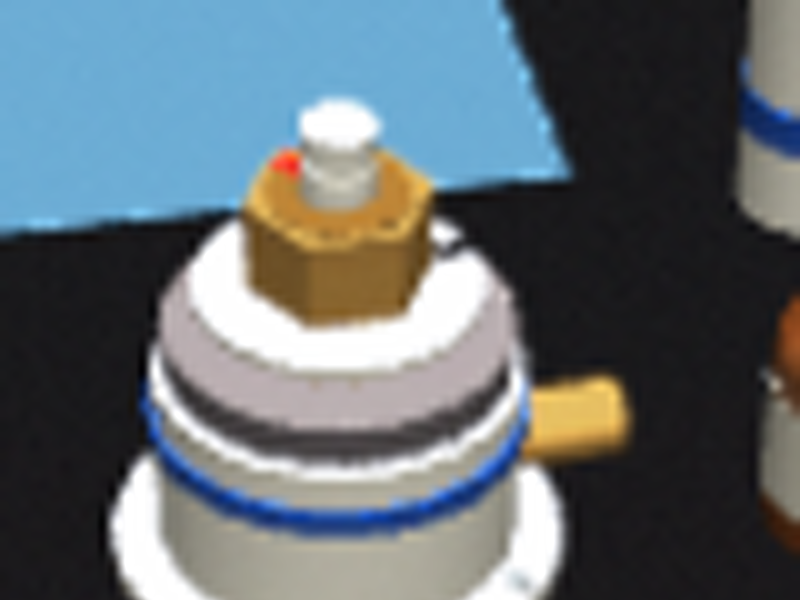

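```bash
cat >> h.py <<'E'
def blobs(m,minA=3):
    n,l,s,c=cv2.connectedComponentsWithStats(m.astype(np.uint8)); return [(s[i],c[i],l==i) for i in range(1,n) if s[i][4]>=minA]
E
python3 - <<'E'
from h import *
np.set_printoptions(precision=1,suppress=True)
d=cap('top'); s=cap('side')
im=d['color']; hsv=cv2.cvtColor(im,cv2.COLOR_BGR2HSV); H,S,V=[hsv[...,i].astype(int) for i in range(3)]
# foot circle: range-based
def W(d,m):
    v,u=np.nonzero(m); r=d['range_z'][v,u]; k=r>0; v,u,r=v[k],u[k],r[k]
    p=np.stack([(u-d['cx'])/d['fx']*r,-(v-d['cy'])/d['fy']*r,-r,np.ones_like(r)])
    return (np.array(d['cam_to_world'])@p)[:3].T
full=np.zeros(im.shape[:2],bool); full[:]=1
for nm,dd in(('top',d),('side',s)):
    hs=cv2.cvtColor(dd['color'],cv2.COLOR_BGR2HSV)
    mat=(abs(hs[...,0].astype(int)-103)<8)&(hs[...,1]>80)&(hs[...,2]>120)
    b=max(blobs(mat),key=lambda t:t[0][4]); cn=cv2.findContours(b[2].astype(np.uint8),0,2)[0][0]
    pts=np.array([world(dd,*p[0],4)[:2] for p in cn],np.float32)
    print(nm,'mat',cv2.minAreaRect(pts))
# red/brass in pot area
roi=np.zeros_like(full); roi[180:235,190:245]=1
red=roi&((H<6)|(H>174))&(S>120)&(V>120); 
for b in blobs(red,1): print('red',b[0],b[1],world(d,*b[1],122),world(d,*b[1],93))
br=roi&(H>12)&(H<28)&(S>100)&(V>100)
for b in blobs(br,20):
    print('brass',b[0],b[1],world(d,*b[1],122))
P=W(d,roi); k=P[:,2]>115; print('top z>115',P[k].mean(0),k.sum(), P[:,2].max())
k=(P[:,2]>117)&(P[:,2]<126)
print(W(d,roi)[k].mean(0))
# pot foot
ring=roi&(V>170)&(S<60); 
for v in range(180,197): print(v,[ (int(V[v,u])) for u in range(205,222)])
# ring outer circle
E
```

```text
top mat ((543.6165771484375, 280.7382507324219), (282.4029541015625, 221.80426025390625), 3.1773955821990967)
side mat ((542.8988037109375, 277.43212890625), (278.671142578125, 221.0032196044922), 3.2760696411132812)
red [210 206   2   2   3] [210.3 206.3] [581.3  17.  122. ] [584.8  21.   93. ]
red [209 210   1   1   1] [209. 210.] [570.4  20.6 122. ] [573.6  24.7  93. ]
brass [212 180   8   9  66] [215.5 184.1] [647.5   3.9 122. ]
brass [208 195  15  17 129] [215.8 203.8] [589.1   1.3 122. ]
top z>115 [589.    4.8 126.9] 214 147.37033799209144
[589.9   4.6 122.3]
180 [38, 33, 25, 29, 37, 35, 34, 65, 89, 101, 132, 140, 146, 112, 48, 36, 29]
181 [37, 30, 35, 42, 32, 32, 50, 134, 173, 185, 212, 224, 228, 185, 93, 29, 33]
182 [39, 36, 42, 32, 38, 33, 60, 183, 226, 220, 220, 227, 223, 194, 112, 37, 36]
183 [33, 36, 31, 39, 31, 28, 52, 176, 224, 222, 217, 218, 220, 213, 144, 45, 34]
184 [31, 44, 26, 36, 33, 35, 58, 180, 220, 219, 217, 219, 219, 222, 155, 49, 33]
185 [32, 34, 40, 36, 29, 35, 50, 163, 218, 217, 214, 217, 220, 224, 157, 43, 38]
186 [32, 37, 36, 36, 38, 31, 40, 121, 197, 216
[... 200 characters left out ...]
9 [35, 27, 38, 32, 28, 52, 72, 132, 194, 199, 186, 184, 184, 205, 210, 242, 255]
190 [32, 28, 31, 52, 76, 127, 163, 187, 212, 225, 228, 225, 227, 227, 225, 219, 221]
191 [33, 33, 66, 130, 163, 204, 220, 207, 213, 233, 244, 242, 241, 238, 235, 229, 227]
192 [37, 94, 148, 208, 235, 240, 221, 154, 152, 248, 255, 255, 255, 255, 253, 247, 239]
193 [105, 179, 217, 232, 247, 255, 250, 150, 117, 247, 255, 255, 254, 254, 254, 255, 254]
194 [190, 229, 239, 248, 255, 255, 255, 179, 111, 225, 255, 255, 255, 254, 253, 253, 254]
195 [230, 241, 255, 255, 255, 255, 255, 222, 162, 212, 238, 249, 255, 255, 255, 254, 254]
196 [240, 254, 255, 255, 255, 255, 245, 229, 222, 222, 224, 227, 235, 249, 255, 255, 255]
```

```bash
cat >> h.py <<'E'
def W(d,m):
    v,u=np.nonzero(m); r=d['range_z'][v,u]; k=r>0; v,u,r=v[k],u[k],r[k]
    p=np.stack([(u-d['cx'])/d['fx']*r,-(v-d['cy'])/d['fy']*r,-r,np.ones_like(r)])
    return (np.array(d['cam_to_world'])@p)[:3].T,u,v
def box(d,u0,u1,v0,v1):
    m=np.zeros(d['range_z'].shape,bool); m[v0:v1,u0:u1]=1; return m
def circ(xy):
    A=np.c_[2*xy,np.ones(len(xy))]; q=np.linalg.lstsq(A,(xy**2).sum(1),rcond=None)[0]; return q[:2],np.sqrt(q[2]+q[0]**2+q[1]**2)
E
python3 - <<'E'
from h import *
np.set_printoptions(precision=1,suppress=True)
for n,bx in(('top',(190,245,180,235)),('side',(255,320,140,205))):
    d=cap(n); P,u,v=W(d,box(d,*bx))
    print(n,'hist',np.histogram(P[:,2],bins=np.arange(-5,150,5))[0])
    for lo,hi in((130,138),(118,126),(89,97)):
        k=(P[:,2]>lo)&(P[:,2]<hi)&(np.hypot(P[:,0]-592,P[:,1]-3)<45); Q=P[k]
        if len(Q)>5:
            print(lo,len(Q),'mean',Q.mean(0),'rect',cv2.minAreaRect(Q[:,:2].astype(np.float32)),'circ',cv2.minEnclosingCircle(Q[:,:2].astype(np.float32)))
    im=d['color'];V=im.max(2)
    # ring outer edge via white vs darker? use foot outline: non-black
    m=box(d,*bx)&(im.min(2)>90)
    b=max(blobs(m),key=lambda t:t[0][4]); cn=cv2.findContours(b[2].astype(np.uint8),0,1)[0][0][:,0]
    cv=cv2.convexHull(cn)[:,0]
    for z in(8,10):
        Q=np.array([world(d,*p,z)[:2] for p in cn]); c=np.array([590,3.])
        # keep points near radius 64 on lower side
        for it in range(20):
            k=abs(np.hypot(*(Q-c).T)-64)<(6 if it<8 else 2.5); c,r=circ(Q[k])
        print('foot z',z,c,r,k.sum())
# pixel of marks in side
d=cap('side');im=d['color'];hs=cv2.cvtColor(im,cv2.COLOR_BGR2HSV)
red=box(d,255,320,140,200)&((hs[...,0]<6)|(hs[...,0]>174))&(hs[...,1]>120)
for b in blobs(red,1): print('side red',b[0],b[1],world(d,*b[1],122))
print(im[155:163,290:302].max(2))
E
```

```text
top hist [661 797 290 138  21   4   2  13  23  26  11  23  16  21  36  18 105 138
  74 168 114  11   2   4  26  94  49   5   6  14]
130 6 mean [588.5   4.6 133.1] rect ((588.6138916015625, 5.635441780090332), (18.562002182006836, 29.094409942626953), 38.05291748046875) circ ((592.6358642578125, 8.783671379089355), 15.134116172790527)
118 126 mean [588.3   4.7 122.7] rect ((590.0862426757812, 5.142122268676758), (51.19383239746094, 44.80333709716797), 2.0557785034179688) circ ((589.991455078125, 6.099020957946777), 25.669286727905273)
89 256 mean [589.5   4.7  93.3] rect ((590.636962890625, 5.715702056884766), (76.17157745361328, 75.50688934326172), 0.8740519285202026) circ ((590.258056640625, 5.396141052246094), 40.29684829711914)
foot z 8 [590.4   4.7] 64.49052113855696 113
foot z 10 [590.2   4.5] 64.45100934680025 113
side hist [1335  978  283   68   44   61   69   72   71   52   44   77   55   72
   61   55  173   77   28  196   29   29   23   33   49   87   12   13
   12   36]
130 23 mean [590.2  -3.8 133.9] rect ((590.9129028320312, -3.8291244506835938), (19.66793441772461, 9.96
[... 327 characters left out ...]
11.2  92. ] rect ((589.1630249023438, -3.0060882568359375), (66.6983871459961, 77.08682250976562), 82.93195343017578) circ ((590.1807250976562, 2.3718926906585693), 40.656654357910156)
foot z 8 [0. 0.] 0.0 0
foot z 10 [0. 0.] 0.0 0
side red [277 151   3   1   3] [278. 151.] [578.  18. 122.]
[[191 193 143  61  28  26  26  27  28  29  26  28]
 [191 197 121  83  48  29  26  27  27  25  27  28]
 [223 151 107 199 171  89  34  27  25  26  27  27]
 [179 114 100 233 253 201  66  27  25  27  27  26]
 [122 105 102 114 165  64  65  46  29  28  26  27]
 [122 104 101 128 103 132 207 173  68  29  25  28]
 [122 104 111 207 242 254 254 254 173  56  28  27]
 [122 102 174 254 254 254 254 254 232 133  49  27]]
```

Run:
```python
from h import *
np.set_printoptions(precision=1,suppress=True)
d=cap('top'); s=cap('side')
c=np.array([590,4.3])
# marks from top
V=d['color'].max(2).astype(float)
w=np.clip(235-V[191:196,211:215],0,None)*0+np.clip(200-V[191:196,211:215],0,None); w[0]=0
vv,uu=np.mgrid[191:196,211:215]; u=(w*uu).sum()/w.sum(); v=(w*vv).sum()/w.sum()
p=world(d,u,v,93); r=p[:2]-c; print('black',u,v,p,np.hypot(*r),np.degrees(np.arctan2(r[1],r[0])))
hs=cv2.cvtColor(d['color'],cv2.COLOR_BGR2HSV).astype(int)
bgr=d['color'].astype(int); R=np.clip(bgr[...,2]-np.maximum(bgr[...,1],bgr[...,0])-70,0,None)*box(d,200,218,200,216)
print(R[203:214,204:216])
for rows,z in((slice(203,208),122),(slice(208,213),93)):
    q=R[rows]; vv,uu=np.nonzero(q); ww=q[vv,uu]
    u=(ww*uu).sum()/ww.sum(); v=(ww*vv).sum()/ww.sum()+rows.start; p=world(d,u,v,z); r=p[:2]-c
    print('red',u,v,p,np.hypot(*r),np.degrees(np.arctan2(r[1],r[0])))
# wrench: points z>50 near rack top pix
for n,bx in(('top',(285,315,180,262)),('side',(230,335,225,270))):
    dd=d if n=='top' else s
    P,u,v=W(dd,box(dd,*bx)); 
    print(n,'hist',np.histogram(P[:,2],bins=np.arange(0,100,5))[0])
    b=dd['color'].astype(int)
    m=box(dd,*bx)&(b[...,2]-np.maximum(b[...,1],b[...,0])>70)
    bl=max(blobs(m),key=lambda t:t[0][4]); print('redband',bl[0],bl[1],world(dd,*bl[1],65))
    cn=np.array([world(dd,x,y,65)[:2] for y,x in zip(*np.nonzero(bl[2]))],np.float32); print(cv2.minAreaRect(cn))
# wrench top silhouettes
m=box(d,285,315,180,262)&(d['color'].min(2)>110)
for b in blobs(m,5): print('silver',b[0],b[1])
m=box(d,285,315,180,262)&(hs[...,0]>95)&(hs[...,0]<125)&(hs[...,1]>110)&(hs[...,2]>120)
for b in blobs(m,2): print('blue',b[0],b[1],world(d,*b[1],60))
# bystanders
for nm,bx in(('cart',(155,185,135,165)),('bottle',(208,234,145,172)),('beaker',(266,294,146,175))):
    P,u,v=W(d,box(d,*bx)); k=P[:,2]>60; print(nm,P[k].mean(0),P[k][:,:2].min(0),P[k][:,:2].max(0))
```

```text
black 212.68716577540107 193.2433155080214 [624.5  15.2  93. ] 36.148557543005076 17.51785335618754
[[ 0  0  0  0  0  0  0  0  0  0  0  0]
 [ 0  0  0  0  0  0  0  0  0  0  0  0]
 [ 0  0  0  0  0  0  7  0  0  0  0  0]
 [ 0  0  0  0  0 25 70 62  0  0  0  0]
 [ 0  0  0  0  4 63 78 43  0  0  0  0]
 [ 0  0  0  0  0 45 35  0  0  0  0  0]
 [ 0  0  0  0  0 13  0  0  0  0  0  0]
 [ 0  0  0  0 23 50  0  0  0  0  0  0]
 [ 0  0  0  0  0  0  0  0  0  0  0  0]
 [ 0  0  0  0  0  0  0  0  0  0  0  0]
 [ 0  0  0  0  0  0  0  0  0  0  0  0]]
red 210.0255681818182 206.51420454545453 [580.7  17.9 122. ] 16.47631474354267 124.16756725350886
red 209.0722891566265 208.9578313253012 [576.8  24.6  93. ] 24.207044812124394 123.10753340270251
top hist [831 405 154  12   3   3  10   6   6   8   9  34  91  91  12   2   4  31
  42]
redband [298 218   5  19  75] [300.  227.1] [ 528.9 -249.9   65. ]
((529.3427124023438, -249.9079132080078), (11.748857498168945, 55.96366500854492), 84.3250961303711)
side hist [698 734  26  30  58  88  54  33  34 102 105 174 238  62  16  32  43 119
  25]
redband [258 237  26  10 234] [270.5 241. ] [ 528.2 -258.9   65. ]
((527.6668701171875, -260.0689697265625), (28.174762725830078, 57.64122772216797), 82.93336486816406)
silver [288 185  23  70 784] [299.7 224.7]
blue [295 209   5   5  20] [297.1 211.4] [ 577.3 -240.5   60. ]
blue [304 210   5   5  19] [305.9 212.4] [ 574.9 -267.7   60. ]
blue [292 240   5   5  23] [294. 242.] [ 483.6 -232.2   60. ]
blue [301 241   5   5  20] [302.7 243.1] [ 480.9 -258.7   60. ]
cart [761.  160.5 100. ] [738.4 137.1] [788.7 189.2]
bottle [736.4  -1.5  82. ] [713.7 -25.5] [767.8  28. ]
beaker [ 738.2 -181.2   78.4] [ 700.4 -210.1] [ 762.  -151.9]
```

Found so far: the pot axis is near (590, 4), the nut pointer is at about 125° and the seal line at about 17°, so about 108° of turn is needed. The wrench band centre is at (529, -250), with the wrench's x axis at -5.3°. I'm moving above the pot first.

```bash
cat >> h.py <<'E'
from scipy.spatial.transform import Rotation as Ro
def pose():
    s=ctrl.sense(); q=s['ee_rot']; return np.array(s['eef_pos']),Ro.from_quat([q[1],q[2],q[3],q[0]]),s
def Rd(psi):
    a=np.radians(psi); c,s_=np.cos(a),np.sin(a); return Ro.from_matrix(np.array([[c,s_,0],[s_,-c,0],[0,0,-1]]))
def yaw(R): x=R.as_matrix()[:,0]; return np.degrees(np.arctan2(x[1],x[0]))
def delta(p,psi=None,R1=None):
    P,R,s=pose(); R1=R1 if R1 is not None else Rd(psi)
    dt=R.as_matrix().T@(np.array(p)-P); dr=(R.inv()*R1).as_rotvec(degrees=True)/6
    print('t',round(s['time_s'],2),'pos',P.round(1),'yaw',round(yaw(R),1),'| shift(tool now)',dt.round(1),'rot',dr.round(2),'F',np.round(s['force'],1),'Tz',np.round(s['wrist_torque'],2),'g',round(s['grip_width'],3))
E
python3 -c "
from h import *
delta([590,4.3,200],yaw(pose()[1])); delta([590,4.3,200],127)"
```

```text
t 0.45 pos [ 184.8 -491.4  231.2] yaw 20.6 | shift(tool now) [ 553.7 -321.3   31.3] rot [-0. -0.  0.] F [0.1 0.1 1. ] Tz [ 0.03 -0.04  0.03] g 0.998
t 0.45 pos [ 184.8 -491.4  231.2] yaw 20.6 | shift(tool now) [ 553.7 -321.3   31.3] rot [ -0.    -0.   -17.73] F [0.1 0.1 1. ] Tz [ 0.03 -0.04  0.03] g 0.998
```

Request:
{"op": "carry_out", "data": {
  "plan": [
    [85, [34.6, -20.1, 1.9], [0, 0, 0]],
    [85, [34.6, -20.1, 1.9], [0, 0, 0]],
    [85, [34.6, -20.1, 1.9], [0, 0, 0]],
    [85, [34.6, -20.1, 1.9], [0, 0, 0]],
    [85, [34.6, -20.1, 1.9], [0, 0, 0]],
    [85, [34.6, -20.1, 1.9], [0, 0, 0]],
    [85, [34.6, -20.1, 1.9], [0, 0, 0]],
    [85, [34.6, -20.1, 1.9], [0, 0, 0]],
    [85, [34.6, -20.1, 1.9], [0, 0, 0]],
    [85, [34.6, -20.1, 1.9], [0, 0, 0]],
    [85, [34.6, -20.1, 1.9], [0, 0, 0]],
    [85, [34.6, -20.1, 1.9], [0, 0, 0]],
    [85, [34.6, -20.1, 1.9], [0, 0, 0]],
    [85, [34.6, -20.1, 1.9], [0, 0, 0]],
    [85, [34.6, -20.1, 1.9], [0, 0, 0]],
    [85, [34.6, -20.1, 1.9], [0, 0, 0]],
    [85, [0, 0, 0], [0, 0, -1.1]],
    [85, [0, 0, 0], [0, 0, -1.1]],
    [85, [0, 0, 0], [0, 0, -1.1]],
    [85, [0, 0, 0], [0, 0, -1.1]]
  ]
}}

```text
time_s: 2.12
eef_pos: [589.8, 4.8, 200.7]
ee_rot: [-0.0, 0.916, 0.402, -0.0]
force: [0.3, 0.2, 0.3]
grip_width: 0.992
```

Request:
{"op": "carry_out", "data": {
  "plan": [
    [85, [0, 0, 0], [0, 0, -1.1]],
    [85, [0, 0, 0], [0, 0, -1.1]],
    [85, [0, 0, 0], [0, 0, -1.1]],
    [85, [0, 0, 0], [0, 0, -1.1]],
    [85, [0, 0, 0], [0, 0, -1.1]],
    [85, [0, 0, 0], [0, 0, -1.1]],
    [85, [0, 0, 0], [0, 0, -1.1]],
    [85, [0, 0, 0], [0, 0, -1.1]],
    [85, [0, 0, 0], [0, 0, -1.1]],
    [85, [0, 0, 0], [0, 0, -1.1]],
    [85, [0, 0, 0], [0, 0, -1.1]],
    [85, [0, 0, 0], [0, 0, -1.1]]
  ]
}}

```text
time_s: 3.12
eef_pos: [589.7, 4.5, 200.8]
ee_rot: [-0.0, 0.45, 0.893, 0.0]
force: [0.5, -0.2, 0.8]
grip_width: 0.993
```

```bash
python3 -c "
from h import *
delta([590,4.3,110],126)
d=cap('side');cv2.imwrite('pics/c.png',cv2.resize(d['color'][60:210,220:370],(600,600)))"
```

```text
t 3.12 pos [589.7   4.5 200.8] yaw 126.5 | shift(tool now) [-0.3  0.1 90.8] rot [-0.   -0.    0.09] F [ 0.5 -0.2  0.8] Tz [-0.02  0.05  0.03] g 0.993
```

View pics/c.png

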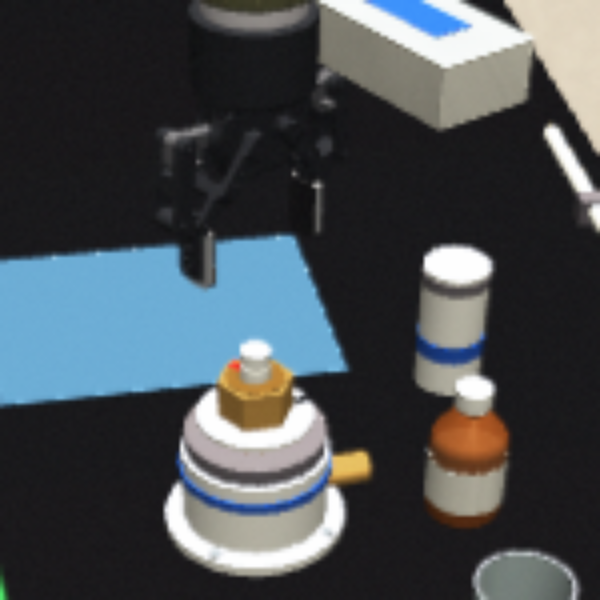

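The open fingers are centred above the nut at (255,400) in the crop. I'm lowering and closing on the flats.

Request:
{"op": "carry_out", "data": {
  "plan": [
    [85, [0, 0, 26], [0, 0, 0]],
    [85, [0, 0, 26], [0, 0, 0]],
    [85, [0, 0, 26], [0, 0, 0]],
    [85, [0, 0, 20], [0, 0, 0]],
    [85, [0, 0, 5.5], [0, 0, 0]],
    [60, [0, 0, 0], [0, 0, 0]],
    [50, [0, 0, 0], [0, 0, 0]],
    [40, [0, 0, 0], [0, 0, 0]],
    [40, [0, 0, 0], [0, 0, 0]],
    [40, [0, 0, 0], [0, 0, 0]],
    [40, [0, 0, 0], [0, 0, 0]]
  ],
  "grip_force": 40
}}

```text
time_s: 4.08
eef_pos: [591.3, 4.9, 99.6]
ee_rot: [0.002, 0.453, 0.892, 0.001]
force: [3.7, 3.9, 5.6]
grip_width: 0.528
```

```bash
python3 -c "
from h import *
delta([590,4.3,97],126)
d=cap('side');cv2.imwrite('pics/d.png',cv2.resize(d['color'][90:210,230:350],(600,600)))"
```

```text
t 4.08 pos [591.3   4.9  99.6] yaw 126.2 | shift(tool now) [ 0.3 -1.5  2.6] rot [0.04 0.03 0.03] F [3.7 3.9 5.6] Tz [ 0.61 -0.56 -0.13] g 0.528
```

View pics/d.png

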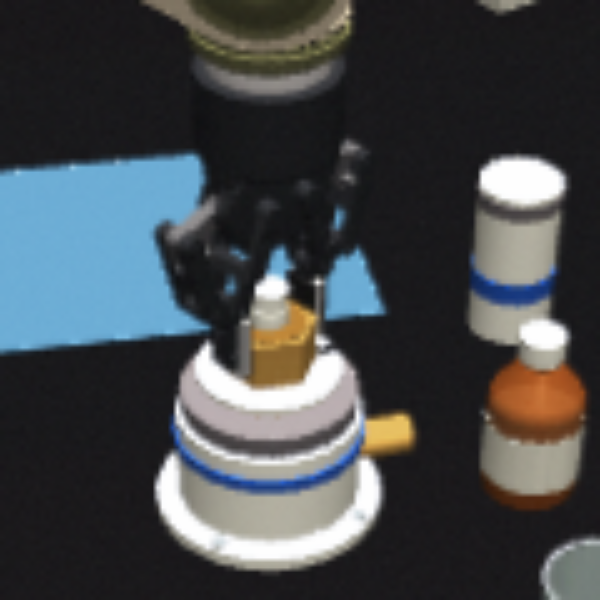

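Request:
{"op": "carry_out", "data": {
  "plan": [
    [40, [0, 1.5, 0], [0, 0, 0]],
    [40, [0, 0, 0], [0, 0, 0.5]],
    [40, [0, 0, 0], [0, 0, 0.8]],
    [40, [0, 0, 0], [0, 0, 0.8]],
    [40, [0, 0, 0], [0, 0, 0.8]]
  ]
}}

```text
time_s: 4.55
eef_pos: [591.4, 5.0, 99.5]
ee_rot: [0.001, 0.584, 0.812, 0.0]
force: [-3.9, -0.4, 9.2]
grip_width: 0.533
```

```bash
python3 -c "
from h import *
delta([590,4.3,97],126)"
```

```text
t 4.55 pos [591.4   5.   99.5] yaw 108.6 | shift(tool now) [-0.2 -1.6  2.5] rot [ 0.01  0.02 -2.9 ] F [-3.9 -0.4  9.2] Tz [-0.18  0.65  0.13] g 0.533
```

Request:
{"op": "carry_out", "data": {
  "plan": [
    [40, [0, 0, -1.5], [0, 0, 1.0]],
    [40, [0, 0, 0], [0, 0, 1.0]],
    [40, [0, 0, 0], [0, 0, 1.0]],
    [40, [0, 0, 0], [0, 0, 1.0]],
    [40, [0, 0, 0], [0, 0, 1.0]],
    [40, [0, 0, 0], [0, 0, 1.0]],
    [40, [0, 0, 0], [0, 0, 1.0]],
    [40, [0, 0, 0], [0, 0, 1.0]],
    [40, [0, 0, 0], [0, 0, 1.0]],
    [40, [0, 0, 0], [0, 0, 1.0]],
    [40, [0, 0, 0], [0, 0, 1.0]],
    [40, [0, 0, 0], [0, 0, 0.7]]
  ]
}}

```text
time_s: 5.55
eef_pos: [591.3, 5.0, 99.6]
ee_rot: [0.001, 0.945, 0.328, 0.0]
force: [1.7, -1.6, -2.1]
grip_width: 0.528
```

```bash
python3 -c "
from h import *
delta([590,4.3,97],17)
d=cap('top');cv2.imwrite('pics/e_t.png',cv2.resize(d['color'][165:250,175:260],(600,600),interpolation=cv2.INTER_CUBIC))
d=cap('side');cv2.imwrite('pics/e_s.png',cv2.resize(d['color'][120:210,240:330],(600,600),interpolation=cv2.INTER_CUBIC))"
```

```text
t 5.55 pos [591.3   5.   99.6] yaw 38.3 | shift(tool now) [-1.5 -0.3  2.6] rot [ 0.01 -0.01  3.55] F [ 1.7 -1.6 -2.1] Tz [-0.24 -0.15  0.15] g 0.528
```

View pics/e_t.png

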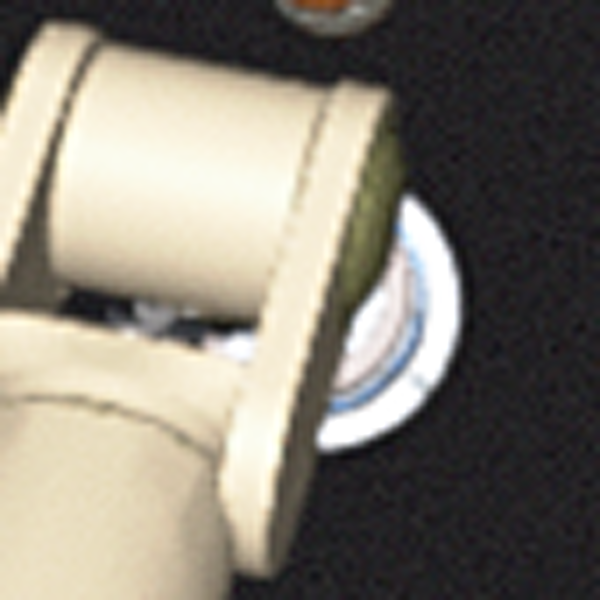

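View pics/e_s.png

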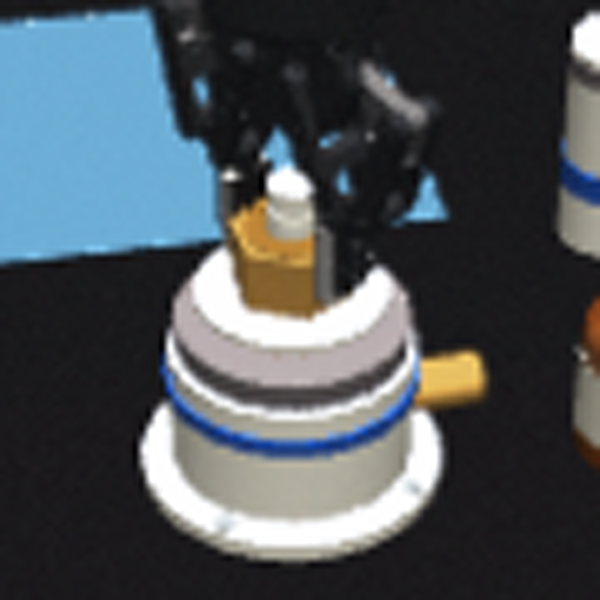

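Request:
{"op": "carry_out", "data": {
  "plan": [
    [40, [0, 0, 0], [0, 0, 0.8]],
    [40, [0, 0, 0], [0, 0, 0.8]],
    [40, [0, 0, 0], [0, 0, 0.4]],
    [40, [0, 0, 0], [0, 0, 0.2]]
  ]
}}

```text
time_s: 5.98
eef_pos: [591.3, 5.0, 99.6]
ee_rot: [0.001, 0.975, 0.22, 0.0]
force: [0.9, -2.4, 1.8]
grip_width: 0.529
```

```bash
python3 -c "
from h import *
delta([590,4.3,97],17)"
```

```text
t 5.98 pos [591.3   5.   99.6] yaw 25.5 | shift(tool now) [-1.5  0.   2.6] rot [ 0.01 -0.01  1.41] F [ 0.9 -2.4  1.8] Tz [-0.47 -0.09  0.1 ] g 0.529
```

Request:
{"op": "carry_out", "data": {
  "plan": [
    [40, [0, 0, 0], [0, 0, 0.2]],
    [40, [0, 0, 0], [0, 0, 0.2]]
  ]
}}

```text
time_s: 6.15
eef_pos: [591.3, 5.0, 99.6]
ee_rot: [0.001, 0.98, 0.2, 0.001]
force: [-0.1, -3.6, 3.2]
grip_width: 0.526
```

```bash
python3 -c "
from h import *
delta([590,4.3,97],17)"
```

```text
t 6.15 pos [591.3   5.   99.6] yaw 23.0 | shift(tool now) [-1.5  0.1  2.6] rot [ 0.01 -0.01  1.  ] F [-0.1 -3.6  3.2] Tz [-0.74 -0.05  0.16] g 0.526
```

Request:
{"op": "carry_out", "data": {
  "plan": [
    [40, [0, 0, 0], [0, 0, 0.2]],
    [40, [0, 0, 0], [0, 0, 0.1]]
  ]
}}

```text
time_s: 6.32
eef_pos: [591.3, 5.0, 99.5]
ee_rot: [0.001, 0.983, 0.184, 0.001]
force: [-0.2, -4.8, 6.8]
grip_width: 0.53
```

```bash
python3 -c "
from h import *
delta([590,4.3,97],17)"
```

```text
t 6.32 pos [591.3   5.   99.5] yaw 21.2 | shift(tool now) [-1.5  0.2  2.5] rot [ 0.01 -0.01  0.69] F [-0.2 -4.8  6.8] Tz [-0.82  0.07  0.14] g 0.53
```

Request:
{"op": "carry_out", "data": {
  "plan": [
    [40, [0, 0, 0], [0, 0, 0.1]],
    [40, [0, 0, 0], [0, 0, 0.1]]
  ]
}}

```text
time_s: 6.48
eef_pos: [591.3, 5.0, 99.6]
ee_rot: [0.001, 0.985, 0.174, 0.001]
force: [0.8, -3.8, 5.4]
grip_width: 0.532
```

```bash
python3 -c "
from h import *
delta([590,4.3,97],17)"
```

```text
t 6.48 pos [591.3   5.   99.6] yaw 20.0 | shift(tool now) [-1.5  0.2  2.6] rot [ 0.01 -0.01  0.5 ] F [ 0.8 -3.8  5.4] Tz [-0.87 -0.03  0.18] g 0.532
```

Request:
{"op": "carry_out", "data": {
  "plan": [
    [40, [0, 0, 0], [0, 0, 0.1]],
    [40, [0, 0, 0], [0, 0, 0.1]]
  ]
}}

```text
time_s: 6.65
eef_pos: [591.3, 5.0, 99.6]
ee_rot: [0.0, 0.987, 0.163, 0.001]
force: [-0.5, -5.0, 5.4]
grip_width: 0.529
```

```bash
python3 -c "
from h import *
delta([590,4.3,97],17)"
```

```text
t 6.65 pos [591.3   5.   99.6] yaw 18.8 | shift(tool now) [-1.5  0.2  2.6] rot [ 0.01 -0.01  0.3 ] F [-0.5 -5.   5.4] Tz [-0.81  0.    0.11] g 0.529
```

Request:
{"op": "carry_out", "data": {
  "plan": [
    [40, [0, 0, 0], [0, 0, 0.1]],
    [40, [0, 0, 0], [0, 0, 0.1]]
  ]
}}

```text
time_s: 6.82
eef_pos: [591.4, 5.0, 99.6]
ee_rot: [0.001, 0.988, 0.153, 0.001]
force: [0.6, -4.6, 6.1]
grip_width: 0.533
```

```bash
python3 -c "
from h import *
delta([590,4.3,97],17)"
```

```text
t 6.82 pos [591.4   5.   99.6] yaw 17.6 | shift(tool now) [-1.5  0.3  2.6] rot [ 0.01 -0.01  0.1 ] F [ 0.6 -4.6  6.1] Tz [-0.83 -0.01  0.08] g 0.533
```

Request:
{"op": "carry_out", "data": {
  "plan": [
    [40, [0, 0, 0], [0, 0, 0.1]],
    [40, [0, 0, 0], [0, 0, 0.1]]
  ]
}}

```text
time_s: 6.98
eef_pos: [591.3, 5.0, 99.6]
ee_rot: [0.001, 0.99, 0.143, 0.001]
force: [-0.5, -4.3, 5.6]
grip_width: 0.526
```

```bash
python3 -c "
from h import *
delta([590,4.3,97],17)"
```

```text
t 6.98 pos [591.3   5.   99.6] yaw 16.4 | shift(tool now) [-1.5  0.3  2.6] rot [ 0.01 -0.01 -0.1 ] F [-0.5 -4.3  5.6] Tz [-0.82  0.01  0.12] g 0.526
```

Request:
{"op": "carry_out", "data": {
  "plan": [
    [40, [0, 0, 0], [0, 0, 0.1]],
    [40, [0, 0, 0], [0, 0, 0.1]]
  ]
}}

```text
time_s: 7.15
eef_pos: [591.3, 5.0, 99.6]
ee_rot: [0.0, 0.991, 0.132, 0.001]
force: [-0.2, -4.2, 6.0]
grip_width: 0.532
```

```bash
python3 -c "
from h import *
delta([590,4.3,97],17)
d=cap('side');cv2.imwrite('pics/f_s.png',cv2.resize(d['color'][135:195,250:310],(600,600),interpolation=cv2.INTER_CUBIC))"
```

```text
t 7.15 pos [591.3   5.   99.6] yaw 15.2 | shift(tool now) [-1.5  0.3  2.6] rot [ 0.01 -0.01 -0.3 ] F [-0.2 -4.2  6. ] Tz [-0.85  0.04  0.09] g 0.532
```

View pics/f_s.png

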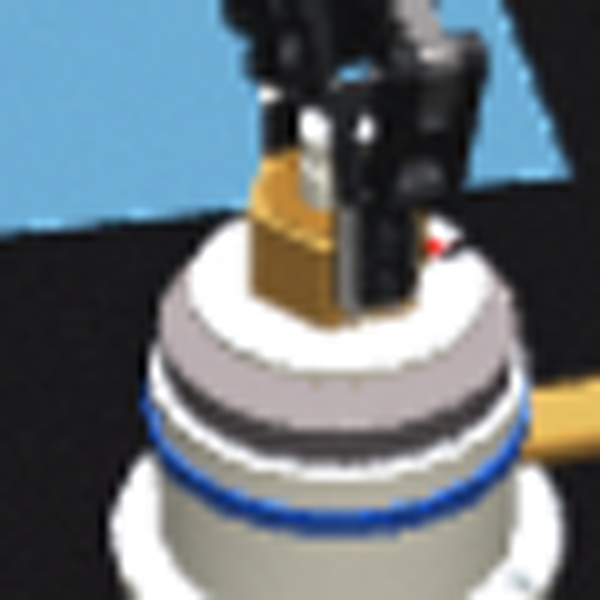

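```bash
python3 -c "
from h import *
np.set_printoptions(precision=1,suppress=True)
d=cap('side'); b=d['color'].astype(int)
R=np.clip(b[...,2]-np.maximum(b[...,1],b[...,0])-40,0,None)*box(d,290,299,155,163)
v,u=np.nonzero(R);w=R[v,u]; ur,vr=(w*u).sum()/w.sum(),(w*v).sum()/w.sum()
print(ur,vr,world(d,ur,vr,93))
print(b[154:164,289:300].max(2)); print(R[154:164,289:300])
for a in range(5,30,3):
  print(a,[np.round(proj(d,[589.6+r*np.cos(np.radians(a)),2.5+r*np.sin(np.radians(a)),93]),1) for r in(28,32,35,38)])
"
```

```text
292.96370967741933 159.17741935483872 [619.3  16.1  93. ]
[[ 34  46  45  42  39  27  20  30  26  25  25]
 [ 32  32  33  28  22  25  24  27  27  26  27]
 [ 23  24  63  74  99  55  30  26  27  26  28]
 [ 25  27  58 147 237 185  89  34  27  29  25]
 [ 41  28  58 146 252 253 201  65  28  26  28]
 [ 28  30  57 137 248 232  86  64  47  28  26]
 [ 28  28  62 104 214 128 132 207 173  69  29]
 [ 25  27  77 170 241 245 254 254 254 174  57]
 [ 29  28  60 239 254 254 254 254 254 231 134]
 [ 34  23  88 242 254 254 254 254 254 231 191]]
[[  0   0   0   0   0   0   0   0   0   0   0]
 [  0   0   0   0   0   0   0   0   0   0   0]
 [  0   0   0   0   0   0   0   0   0   0   0]
 [  0   0   0   0   0   0   0   0   0   0   0]
 [  0   0   0   0   0   0   0   0   0   0   0]
 [  0   0   0  35 143  26   0   0   0   0   0]
 [  0   0   0   0  44   0   0   0   0   0   0]
 [  0   0   0   0   0   0   0   0   0   0   0]
 [  0   0   0   0   0   0   0   0   0   0   0]
 [  0   0   0   0   0   0   0   0   0   0   0]]
5 [array([292.9, 161.5]), array([294.3, 161.4]), array([295.4, 161.2]), array([296.5, 161.1])]
8 [array([292.8, 161.2]), array([294.2, 161. ]), array([295.2, 160.9]), array([296.3, 160.7])]
11 [array([292.6, 160.9]), array([294. , 160.7]), array([295. , 160.5]), array([296. , 160.3])]
14 [array([292.4, 160.7]), array([293.8, 160.4]), array([294.8, 160.1]), array([295.8, 159.9])]
17 [array([292.2, 160.4]), array([293.5, 160. ]), array([294.5, 159.8]), array([295.5, 159.5])]
20 [array([292. , 160.1]), array([293.2, 159.7]), array([294.2, 159.4]), array([295.2, 159.1])]
23 [array([291.7, 159.8]), array([292.9, 159.4]), array([293.9, 159.1]), array([294.8, 158.8])]
26 [array([291.4, 159.6]), array([292.6, 159.1]), array([293.5, 158.8]), array([294.4, 158.4])]
29 [array([291.1, 159.3]), array([292.3, 158.8]), array([293.1, 158.4]), array([294. , 158.1])]
```

Request:
{"op": "carry_out", "data": {
  "plan": [
    [40, [0, 0, 0], [0, 0, 0.1]],
    [40, [0, 0, 0], [0, 0, 0.1]]
  ]
}}

```text
time_s: 7.42
eef_pos: [591.3, 5.0, 99.6]
ee_rot: [0.0, 0.993, 0.122, 0.001]
force: [-0.0, -4.5, 5.8]
grip_width: 0.531
```

```bash
python3 -c "
from h import *
delta([590,4.3,97],17)"
```

```text
t 7.42 pos [591.3   5.   99.6] yaw 14.0 | shift(tool now) [-1.5  0.4  2.6] rot [ 0.01 -0.01 -0.5 ] F [-0.  -4.5  5.8] Tz [-0.86  0.05  0.12] g 0.531
```

Request:
{"op": "carry_out", "data": {
  "plan": [
    [40, [0, 0, 0], [0, 0, 0.1]],
    [40, [0, 0, 0], [0, 0, 0.05]]
  ]
}}

```text
time_s: 7.58
eef_pos: [591.3, 5.0, 99.6]
ee_rot: [0.0, 0.993, 0.114, 0.001]
force: [-0.3, -4.0, 5.7]
grip_width: 0.534
```

```bash
python3 -c "
from h import *
delta([590,4.3,97],17)"
```

```text
t 7.58 pos [591.3   5.   99.6] yaw 13.1 | shift(tool now) [-1.4  0.4  2.6] rot [ 0.01 -0.01 -0.65] F [-0.3 -4.   5.7] Tz [-0.83  0.    0.11] g 0.534
```

Request:
{"op": "carry_out", "data": {
  "plan": [
    [40, [0, 0, 0], [0, 0, 0.1]],
    [40, [0, 0, 0], [0, 0, 0.05]]
  ],
  "grip_force": 70
}}

```text
time_s: 7.75
eef_pos: [591.3, 5.0, 99.7]
ee_rot: [0.001, 0.994, 0.106, 0.001]
force: [-0.6, -5.1, 6.5]
grip_width: 0.528
```

```bash
python3 -c "
from h import *
delta([590,4.3,97],17)"
```

```text
t 7.75 pos [591.3   5.   99.7] yaw 12.2 | shift(tool now) [-1.5  0.4  2.7] rot [ 0.01 -0.01 -0.8 ] F [-0.6 -5.1  6.5] Tz [-0.84  0.14  0.11] g 0.528
```

Request:
{"op": "carry_out", "data": {
  "plan": [
    [40, [0, 0, 0], [0, 0, 0.1]],
    [40, [0, 0, 0], [0, 0, 0.05]]
  ]
}}

```text
time_s: 7.92
eef_pos: [591.3, 5.0, 99.7]
ee_rot: [0.0, 0.995, 0.099, 0.001]
force: [-0.2, -4.7, 6.2]
grip_width: 0.525
```

```bash
python3 -c "
from h import *
delta([590,4.3,97],17)
d=cap('side');cv2.imwrite('pics/g_s.png',cv2.resize(d['color'][135:195,250:310],(600,600),interpolation=cv2.INTER_CUBIC))"
```

```text
t 7.92 pos [591.3   5.   99.7] yaw 11.3 | shift(tool now) [-1.4  0.4  2.7] rot [ 0.01 -0.01 -0.95] F [-0.2 -4.7  6.2] Tz [-0.77  0.18  0.24] g 0.525
```

View pics/g_s.png

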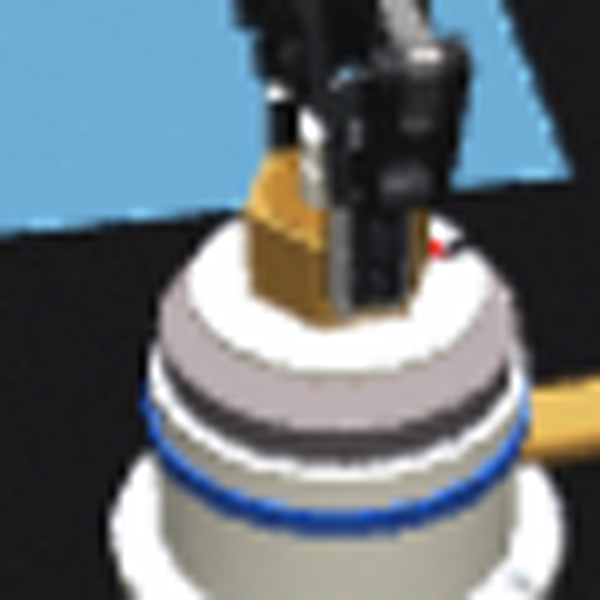

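Request:
{"op": "carry_out", "data": {
  "plan": [
    [40, [0, 0, 0], [0, 0, 0.1]],
    [40, [0, 0, 0], [0, 0, 0.0]]
  ]
}}

```text
time_s: 8.13
eef_pos: [591.3, 5.0, 99.7]
ee_rot: [0.0, 0.996, 0.093, 0.001]
force: [-0.3, -4.5, 7.5]
grip_width: 0.525
```

```bash
python3 -c "
from h import *
delta([590,4.3,97],17)"
```

```text
t 8.13 pos [591.3   5.   99.7] yaw 10.7 | shift(tool now) [-1.4  0.5  2.7] rot [ 0.01 -0.01 -1.05] F [-0.3 -4.5  7.5] Tz [-0.68  0.18  0.24] g 0.525
```

Request:
{"op": "carry_out", "data": {
  "plan": [
    [40, [0, 0, 0], [0, 0, 0.1]],
    [40, [0, 0, 0], [0, 0, 0.0]]
  ]
}}

```text
time_s: 8.3
eef_pos: [591.3, 5.0, 99.7]
ee_rot: [0.0, 0.996, 0.088, 0.001]
force: [0.2, -5.4, 6.3]
grip_width: 0.522
```

```bash
python3 -c "
from h import *
delta([590,4.3,97],17)"
```

```text
t 8.3 pos [591.3   5.   99.7] yaw 10.1 | shift(tool now) [-1.4  0.5  2.7] rot [ 0.01 -0.01 -1.15] F [ 0.2 -5.4  6.3] Tz [-0.56  0.19  0.36] g 0.522
```

Wrist torque rose above 0.12 N m (0.24, then 0.36), so the nut has reached hand-tight. I'm releasing, lifting and heading for the rack so the top camera can see the nut.

Request:
{"op": "carry_out", "data": {
  "plan": [
    [85, [0, 0, 0], [0, 0, 0]],
    [85, [0, 0, 0], [0, 0, 0]],
    [85, [0, 0, 0], [0, 0, 0]],
    [85, [0, 0, 0], [0, 0, 0]],
    [85, [0, 0, -20], [0, 0, 0]],
    [85, [0, 0, -30], [0, 0, 0]],
    [85, [0, 0, -30], [0, 0, 0]],
    [85, [-16, 36, 0], [0, 0, 0]],
    [85, [-16, 36, 0], [0, 0, 0]],
    [85, [-16, 36, 0], [0, 0, 0]],
    [85, [-16, 36, 0], [0, 0, 0]],
    [85, [-16, 36, 0], [0, 0, 0]],
    [85, [-16, 36, 0], [0, 0, 0]],
    [85, [-10, 30, 0], [0, 0, 1.0]],
    [85, [0, 0, 0], [0, 0, 1.0]],
    [85, [0, 0, 0], [0, 0, 0.5]]
  ]
}}

```text
time_s: 9.63
eef_pos: [529.2, -257.0, 178.5]
ee_rot: [-0.0, 0.999, -0.047, -0.0]
force: [-0.2, 0.8, 0.4]
grip_width: 0.995
```

```bash
python3 -c "
from h import *
np.set_printoptions(precision=1,suppress=True)
delta([529,-250,100],-5.3)
d=cap('top');s=cap('side')
cv2.imwrite('pics/h_t.png',cv2.resize(d['color'][180:235,190:245],(600,600),interpolation=cv2.INTER_CUBIC))
cv2.imwrite('pics/h_s.png',cv2.resize(s['color'][135:195,250:310],(600,600),interpolation=cv2.INTER_CUBIC))
b=d['color'].astype(int)
R=np.clip(b[...,2]-np.maximum(b[...,1],b[...,0]),0,None)
print(R[188:204,206:222]);print(b[188:204,206:222].max(2))
"
```

```text
t 9.63 pos [ 529.2 -257.   178.5] yaw -5.4 | shift(tool now) [-0.8 -6.9 78.5] rot [-0.  0. -0.] F [-0.2  0.8  0.4] Tz [ 0.  -0.1 -0. ] g 0.995
[[  3   0   0   0   0   0  16  37  39  39  37  39  40  29   0   0]
 [  0   2   0   5   0   4   8  26  27  19  18  19  18  13   0   0]
 [  0   0   3   3   6   7   7  13   8   5   2   6   5  10  11   4]
 [  0   3   5  10  11  10  11  14   0   0   0   0   0   4   6   8]
 [  4   7  13   7   0   0   3   3   0   0   0   0   0   0   0   1]
 [ 11  10   6   0   0   0   0   0   0   0   0   0   0   0   0   0]
 [ 10   1   0   0   0   0  21  48   7   0   0   0   0   0   0   0]
 [  0   0   0   0   0   0  23  85  47   5   0   0   0   0   0   0]
 [  0   0   0   0   0   1  58 104  72  44  30  10   0   0   0   0]
 [  0   0   0   0   3  34 115 155 103  55  49  43  40  33   7   0]
 [  0   0   0  14  36  51  90 119  86  56  46  50  49  48  45  34]
 [  0   3  28  46  50  36  25  14  12  13  23  41  47  48  47  47]
 [  2  25  48  51  42   9   0   0   0   0   0  31  50  45  46  50]
 [  2  30  49  47  22   0   0   0   0   0   0   5  44  47  46  50]
 [  0  22  52  46  
[... 488 characters left out ...]
 255 255 254 253 253 254 254]
 [224 236 247 254 255 255 198 162 232 255 255 255 254 253 253 253]
 [238 252 255 255 255 255 244 229 235 243 255 255 255 255 255 254]
 [254 255 255 255 255 242 239 238 228 221 224 233 246 255 255 255]
 [255 255 255 255 239 233 244 251 243 232 228 226 221 221 232 242]
 [255 255 243 230 225 227 244 250 246 235 231 232 231 226 221 214]
 [255 240 225 222 227 235 244 250 248 244 237 234 233 232 224 213]
 [245 225 218 227 231 241 255 255 255 255 246 224 226 235 232 219]
 [242 220 223 230 238 255 255 255 254 255 255 201 211 234 237 227]
 [248 227 223 230 242 255 255 253 253 255 255 238 199 231 236 232]
 [252 231 224 230 239 255 255 253 253 255 255 232 187 226 236 227]]
```

View pics/h_t.png

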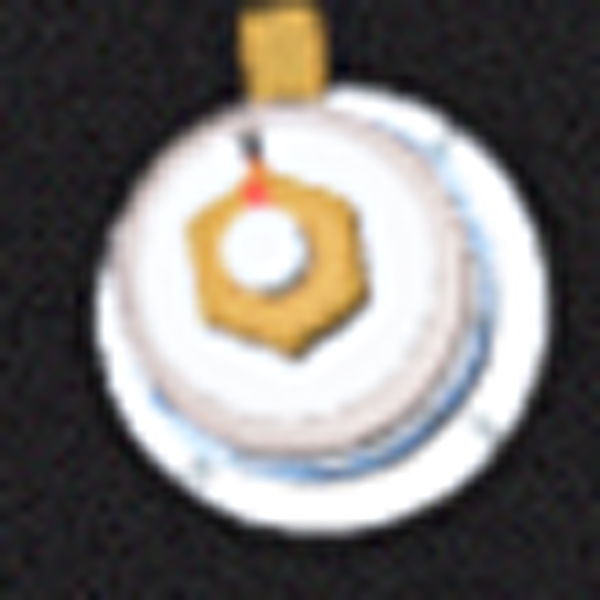

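View pics/h_s.png

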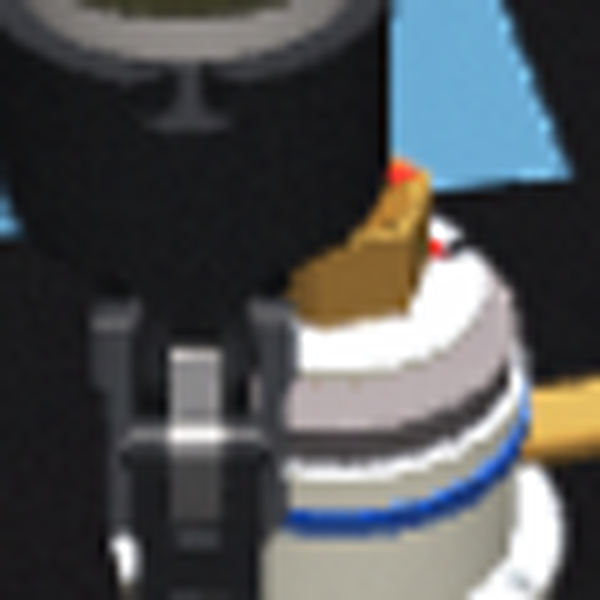

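The top crop shows the red pointer (255,185) running straight into the black line (250,145), and the black line has not moved, so the nut is hand-tight. Next is the wrench in the rack.

Request:
{"op": "carry_out", "data": {
  "plan": [
    [85, [0, -7, 20], [0, 0, 0]],
    [85, [0, 0, 30], [0, 0, 0]],
    [85, [0, 0, 30], [0, 0, 0]],
    [70, [0, 0, 30], [0, 0, 0]],
    [50, [0, 0, 20], [0, 0, 0]],
    [40, [0, 0, 5.5], [0, 0, 0]],
    [30, [0, 0, 0], [0, 0, 0]],
    [20, [0, 0, 0], [0, 0, 0]],
    [5, [0, 0, 0], [0, 0, 0]],
    [5, [0, 0, 0], [0, 0, 0]],
    [5, [0, 0, 0], [0, 0, 0]],
    [5, [0, 0, 0], [0, 0, 0]]
  ],
  "grip_force": 60
}}

```text
time_s: 10.73
eef_pos: [531.3, -249.0, 45.3]
ee_rot: [0.001, 0.999, -0.043, 0.001]
force: [-0.1, 0.6, 7.3]
grip_width: 0.1
```

```bash
python3 -c "
from h import *
delta([530,-249.7,43],-5.3)
s=cap('side')
cv2.imwrite('pics/i_s.png',cv2.resize(s['color'][180:290,220:350],(780,660),interpolation=cv2.INTER_CUBIC)[:600])
"
```

```text
t 10.73 pos [ 531.3 -249.    45.3] yaw -4.9 | shift(tool now) [-1.2  0.9  2.2] rot [ 0.02 -0.03  0.07] F [-0.1  0.6  7.3] Tz [ 0.13  0.02 -0.11] g 0.1
```

View pics/i_s.png

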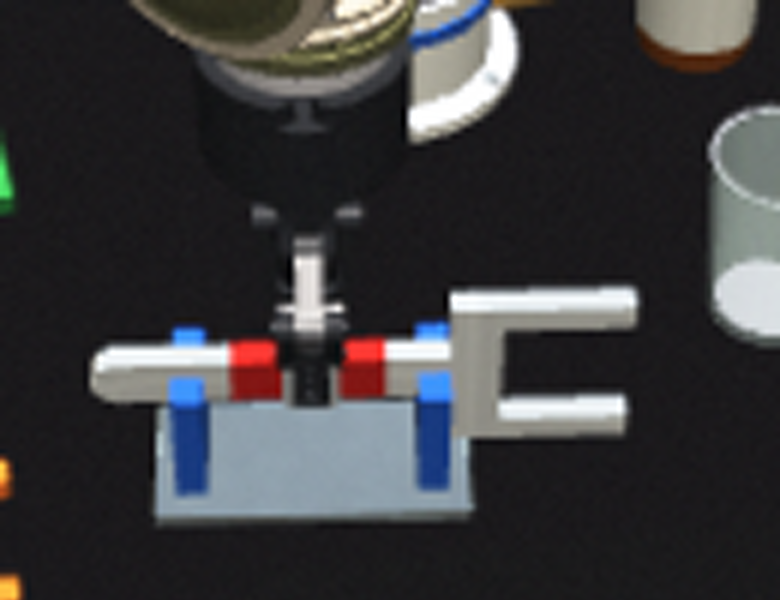

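Request:
{"op": "carry_out", "data": {
  "plan": [
    [5, [0, 0, 0], [0, 0, 0]],
    [5, [0, 0, -6], [0, 0, 0]],
    [5, [0, 0, -10], [0, 0, 0]],
    [5, [0, 0, -20], [0, 0, 0]],
    [5, [0, 0, -25], [0, 0, 0]],
    [5, [0, 0, -25], [0, 0, 0]],
    [5, [0, 0, -25], [0, 0, 0]],
    [5, [0, 0, -25], [0, 0, 0]],
    [5, [0, 0, -25], [0, 0, 0]],
    [5, [0, 0, 0], [0, 0, 0]]
  ],
  "grip_force": 80
}}

```text
time_s: 11.62
eef_pos: [531.7, -249.3, 210.0]
ee_rot: [0.002, 0.999, -0.042, 0.004]
force: [-0.2, 0.0, -0.5]
grip_width: 0.094
```

```bash
python3 -c "
from h import *
delta([520,279,205],3.2)
s=cap('side')
cv2.imwrite('pics/j_s.png',s['color'][80:300,180:400])
print(pose()[2]['joints'])
"
```

```text
t 11.62 pos [ 531.7 -249.3  210. ] yaw -4.9 | shift(tool now) [ -56.5 -525.4    2.2] rot [ 0.05 -0.07 -1.34] F [-0.2  0.  -0.5] Tz [-0.06  0.07  0.  ] g 0.094
[-6.37820544e-01  4.63816807e-01  1.34441264e+00  3.27324313e-06
  1.32835503e+00  1.01800933e+00]
```

View pics/j_s.png

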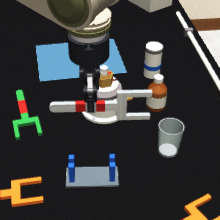

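The wrench is out of the rack. I'm carrying it over the pot to the mat.

Request:
{"op": "carry_out", "data": {
  "plan": [
    [5, [-4, -20, 0], [0, 0, 0]],
    [5, [-4, -36, 0], [0, 0, 0]],
    [5, [-4, -36, 0], [0, 0, 0]],
    [5, [-4, -36, 0], [0, 0, 0]],
    [5, [-4, -36, 0], [0, 0, 0]],
    [5, [-4, -36, 0], [0, 0, 0]],
    [5, [-4, -36, 0], [0, 0, 0]],
    [5, [-4, -36, 0], [0, 0, 0]],
    [5, [-4, -36, 0], [0, 0, 0]],
    [5, [-4, -36, 0], [0, 0, 0]],
    [5, [-4, -36, 0], [0, 0, 0]],
    [5, [-4, -36, 0], [0, 0, -0.4]],
    [5, [-4, -36, 0], [0, 0, -0.4]],
    [5, [-4, -36, 0], [0, 0, -0.4]],
    [5, [0, -36, 0], [0, 0, 0]],
    [5, [0, -20, 0], [0, 0, 0]],
    [5, [0, 0, 0], [1, 0, 0]],
    [5, [0, 0, 0], [1, 0, 0]]
  ]
}}

```text
time_s: 13.17
eef_pos: [508.2, 300.6, 203.2]
ee_rot: [-0.106, 0.994, 0.022, -0.003]
force: [0.8, -0.5, -3.3]
grip_width: 0.095
```

```bash
python3 -c "
from h import *
delta([520,279,205],3.2)
print(pose()[2]['joints'], pose()[1].as_matrix()[:,2])
"
```

```text
t 13.17 pos [508.2 300.6 203.2] yaw 2.6 | shift(tool now) [10.8 21.3 -6.5] rot [-2.04 -0.   -0.11] F [ 0.8 -0.5 -3.3] Tz [-0.16  0.05 -0.06] g 0.095
[0.24332232 0.4324385  1.41781771 0.22026434 1.25695161 1.70505274] [-0.01055118  0.21150347 -0.97732029]
```

Request:
{"op": "carry_out", "data": {
  "plan": [
    [5, [0, 0, 0], [1, 0, 0]],
    [5, [0, 0, 0], [1, 0, 0]],
    [5, [0, 0, 0], [1, 0, 0]],
    [5, [0, 0, 0], [1, 0, 0]],
    [5, [0, 0, 0], [1, 0, 0]],
    [5, [0, 0, 0], [1, 0, 0]],
    [5, [0, 0, 0], [1, 0, 0]],
    [5, [0, 0, 0], [1, 0, 0]]
  ]
}}

```text
time_s: 13.83
eef_pos: [509.2, 297.8, 203.8]
ee_rot: [-0.502, 0.865, 0.017, -0.01]
force: [0.6, -0.1, -2.5]
grip_width: 0.096
```

```bash
python3 -c "
from h import *
delta([520,279,205],3.2)
print(pose()[2]['joints'], pose()[1].as_matrix())
s=cap('side')
cv2.imwrite('pics/k_s.png',s['color'][40:280,130:400])
"
```

```text
t 13.83 pos [509.2 297.8 203.8] yaw 2.2 | shift(tool now) [ 10.1   8.4 -17.2] rot [-10.04  -0.08  -0.15] F [ 0.6 -0.1 -2.5] Tz [-0.73  0.03 -0.01] g 0.096
[-0.07781091  0.48811954  1.68873091  1.0758191   1.36983621  0.98521752] [[ 9.99255210e-01  1.87204122e-02 -3.37427303e-02]
 [ 3.85847467e-02 -4.95906875e-01  8.67518063e-01]
 [-4.92956188e-04 -8.68173898e-01 -4.96259850e-01]]
```

View pics/k_s.png

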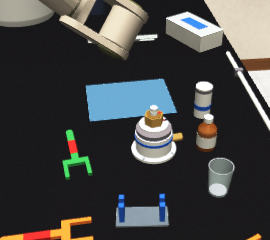

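Request:
{"op": "carry_out", "data": {
  "plan": [
    [5, [0, 25, 14.3], [0, 0, 0]],
    [5, [0, 30, 17.2], [0, 0, 0]],
    [5, [0, 30, 17.2], [0, 0, 0]],
    [5, [0, 30, 17.2], [0, 0, 0]],
    [5, [0, 15, 8.6], [0, 0, 0]],
    [5, [0, 0, 0], [0, 0, 0]]
  ]
}}

```text
time_s: 14.38
eef_pos: [507.3, 297.8, 50.5]
ee_rot: [-0.499, 0.867, 0.016, -0.014]
force: [0.0, 0.6, -2.1]
grip_width: 0.095
```

```bash
python3 -c "
from h import *
delta([510,297,28],3.2)
print(pose()[1].as_matrix())
s=cap('side')
cv2.imwrite('pics/l_s.png',cv2.resize(s['color'][70:190,160:340],(780,520)))
"
```

```text
t 14.38 pos [507.3 297.8  50.5] yaw 2.4 | shift(tool now) [ 2.8 19.9 10.5] rot [-9.98 -0.01 -0.17] F [ 0.   0.6 -2.1] Tz [-0.68  0.06  0.07] g 0.095
[[ 0.99912485  0.01386728 -0.03946182]
 [ 0.04108691 -0.50212515  0.86381838]
 [-0.00783596 -0.86468377 -0.50225548]]
```

View pics/l_s.png

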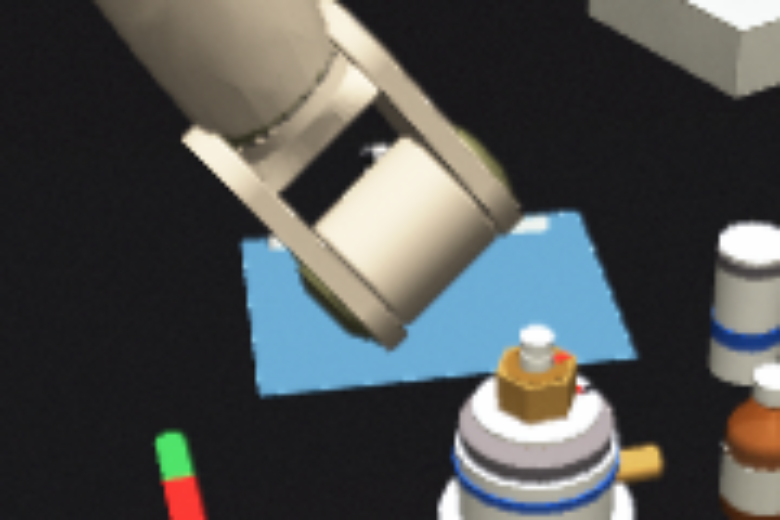

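Request:
{"op": "carry_out", "data": {
  "plan": [
    [5, [0, 12, 7], [0, 0, 0]],
    [5, [0, 5, 3], [0, 0, 0]],
    [5, [0, 1.7, 1], [0, 0, 0]],
    [5, [0, 0, 0], [0, 0, 0]]
  ]
}}

```text
time_s: 14.77
eef_pos: [509.5, 298.0, 33.5]
ee_rot: [-0.5, 0.866, 0.018, -0.01]
force: [0.2, 0.3, -1.8]
grip_width: 0.091
```

```bash
python3 -c "
from h import *
delta([510,297,25],3.2)
"
```

```text
t 14.77 pos [509.5 298.   33.5] yaw 2.3 | shift(tool now) [0.4 7.9 3.3] rot [-10.    -0.08  -0.13] F [ 0.2  0.3 -1.8] Tz [-0.72  0.02  0.  ] g 0.091
```

Request:
{"op": "carry_out", "data": {
  "plan": [
    [5, [0, 3, 1.7], [0, 0, 0]],
    [5, [0, 2, 1.2], [0, 0, 0]],
    [5, [0, 0, 0], [0, 0, 0]]
  ]
}}

```text
time_s: 15.02
eef_pos: [509.3, 298.0, 27.0]
ee_rot: [-0.5, 0.866, 0.017, -0.01]
force: [0.1, -0.5, -2.1]
grip_width: 0.094
```

```bash
python3 -c "
from h import *
delta([510,297,25],3.2)
d=cap('top'); cv2.imwrite('pics/m_t.png',cv2.resize(d['color'][160:290,80:240],(800,650))[:600])
s=cap('side')
P,u,v=W(s,box(s,160,345,100,170)); k=(P[:,1]>230)&(P[:,2]<80)&(P[:,2]>7)&(P[:,0]>400)
Q=P[k]
for x0 in range(420,680,15):
  q=Q[(Q[:,0]>=x0)&(Q[:,0]<x0+15)]
  if len(q): print(x0,len(q),q[:,1].min().round(),q[:,1].max().round(),q[:,2].min().round(1),q[:,2].max().round(1))
"
```

```text
t 15.02 pos [509.3 298.   27. ] yaw 2.3 | shift(tool now) [0.6 2.3 0.2] rot [-10.    -0.08  -0.13] F [ 0.1 -0.5 -2.1] Tz [-0.69  0.06 -0.01] g 0.094
420 8 272.0 283.0 31.2 38.6
450 1 279.0 279.0 32.3 32.3
615 18 254.0 317.0 21.7 54.1
630 3 262.0 270.0 45.2 47.8
```

View pics/m_t.png

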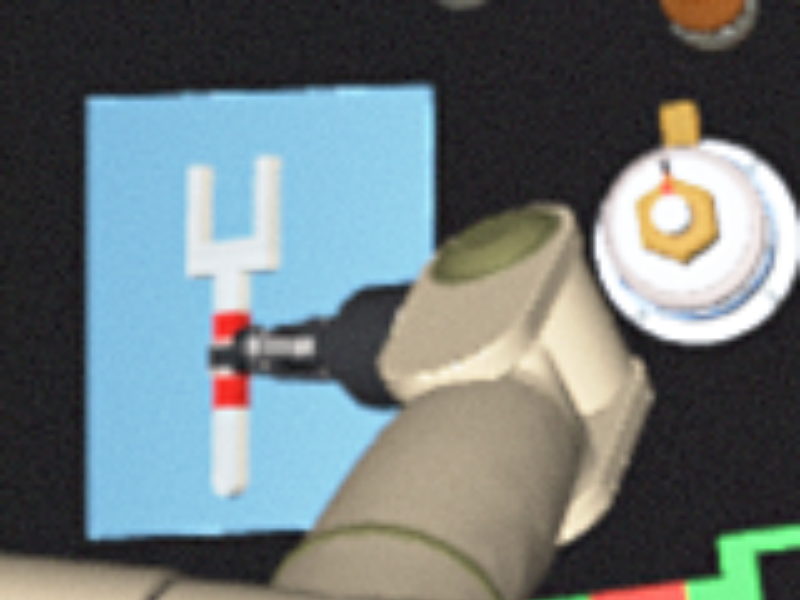

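```bash
python3 -c "
from h import *
np.set_printoptions(precision=0,suppress=True)
d=cap('top')
P,u,v=W(d,box(d,150,212,195,275)); k=(P[:,2]>60)&(u<212)
Q=P[k]
for x0 in range(440,620,20):
  q=Q[(Q[:,0]>=x0)&(Q[:,0]<x0+20)]
  if len(q): i=np.argsort(q[:,1])[:3]; print(x0,len(q),q[i].tolist())
"
```

```text
440 390 [[457.54558342983887, 18.554637243928056, 173.03219961177797], [454.4510042738127, 19.95324777770597, 182.0040742723686], [451.71104493514304, 20.046740130597897, 180.76306646140142]]
460 360 [[475.73003790274157, 17.72128802056244, 142.80698965598003], [478.60076523776047, 17.827615273538385, 142.68391314107703], [466.46519833903096, 17.895086000115242, 159.8405420905026]]
480 447 [[481.7757665275404, 15.807167849123715, 137.19976148813748], [484.72875259325195, 16.100912945332112, 135.72063008046007], [487.9365055892894, 17.05650009419483, 129.46767310125597]]
500 373 [[502.37133778499265, 23.366657990310927, 129.04763019219286], [502.06196618315965, 25.658975559431013, 133.24573172261967], [501.159462679765, 26.528084592874336, 146.980305367234]]
520 328 [[539.9501131216894, 21.18332509047991, 66.6321901396932], [520.7201266635482, 34.97620309936758, 152.1405914653651], [523.705317077338, 35.302464409406156, 150.6274676491821]]
540 307 [[555.5355659308036, 17.95190910681046, 94.53702985490986], [552.8359995942225, 18.2832900243601, 91.42314970393409], [558.7147036873771, 18.283306706347588, 92.76952544157712]]
560 226 [[578.7787886030188, 14.358219349287566, 126.92405974112171], [573.2439714545451, 14.597902089806325, 123.85133041646168], [570.4593794686832, 14.706160297968552, 122.39826000898006]]
580 110 [[585.398220604211, 12.191020552068977, 144.76088720006578], [594.0688501326279, 12.3922273449015, 145.2316305523077], [582.8354246245115, 12.48870116359555, 141.93212300901064]]
600 58 [[601.9580140549203, 14.662315106059538, 129.9431253935179], [605.9962427473645, 15.841284365018282, 121.98953065399814], [609.1888837940812, 16.154363273440026, 120.36307288669877]]
```

```bash
python3 -c "
from h import *
np.set_printoptions(precision=0,suppress=True)
d=cap('top')
for u,v in ((194,201),(195,205),(196,210),(197,215),(198,220),(201,226),(205,232),(209,236)):
  print(u,v,world(d,u,v), world(d,u-2,v))
"
```

```text
194 201 [612.  87.  -2.] [612.  93.   2.]
195 205 [599.  83.   0.] [576.  56. 193.]
196 210 [583.  79.   1.] [561.  52. 197.]
197 215 [550.  47. 175.] [548.  49. 191.]
198 220 [536.  43. 176.] [535.  48. 183.]
201 226 [520.  37. 158.] [519.  39. 178.]
205 232 [505.  28. 139.] [503.  31. 155.]
209 236 [501.  35.  -0.] [493.  21. 147.]
```

Request:
{"op": "carry_out", "data": {
  "plan": [
    [5, [0, 2.2, 1.3], [0, 0, 0]],
    [5, [0, 0, 0], [0, 0, 0]],
    [16, [0, -3, 0], [0, 0, 0]],
    [22, [0, -3, 0], [0, 0, 0]],
    [28, [0, -3, 0], [0, 0, 0]],
    [34, [0, -3, 0], [0, 0, 0]],
    [34, [0, 0, 0], [0, 0, 0]],
    [34, [0, 0, 0], [0, 0, 0]]
  ]
}}

```text
time_s: 15.88
eef_pos: [509.2, 304.1, 35.2]
ee_rot: [-0.5, 0.866, 0.018, -0.01]
force: [0.1, -0.7, -1.6]
grip_width: 0.396
```

```bash
python3 -c "
from h import *
delta([510,297,25],3.2)
d=cap('top'); cv2.imwrite('pics/n_t.png',cv2.resize(d['color'][160:290,80:240],(800,650))[:600])
s=cap('side'); cv2.imwrite('pics/n_s.png',cv2.resize(s['color'][70:190,160:340],(780,520)))
"
```

```text
t 15.88 pos [509.2 304.1  35.2] yaw 2.3 | shift(tool now) [ 0.5 12.4 -1.1] rot [-10.    -0.08  -0.13] F [ 0.1 -0.7 -1.6] Tz [-0.6   0.    0.01] g 0.396
```

View pics/n_t.png

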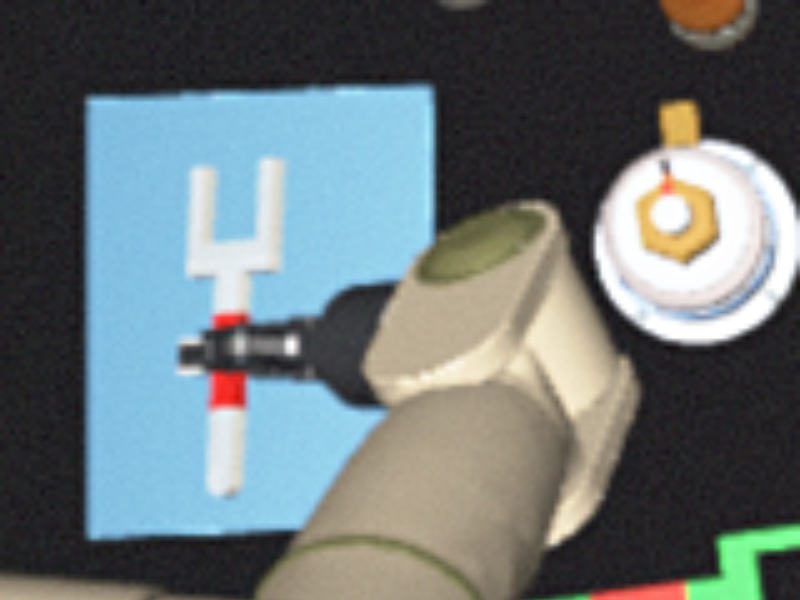

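View pics/n_s.png

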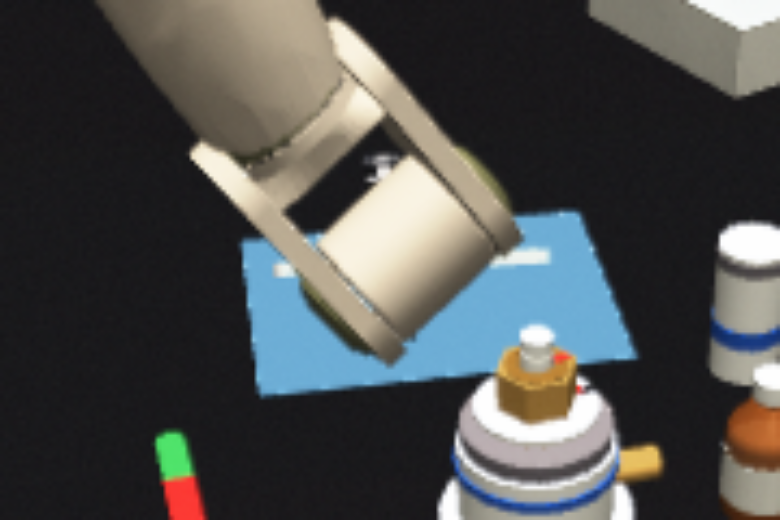

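Request:
{"op": "carry_out", "data": {
  "plan": [
    [34, [-0.4, 5, -8.6], [0, 0, 0]],
    [34, [-0.4, 5, -8.6], [0, 0, 0]],
    [34, [-0.4, 5, -8.6], [0, 0, 0]],
    [34, [0, 0, 0], [0, 0, 0]]
  ]
}}

```text
time_s: 16.32
eef_pos: [510.0, 272.0, 34.9]
ee_rot: [-0.5, 0.866, 0.016, -0.009]
force: [-0.4, 0.5, 0.5]
grip_width: 0.401
```

```bash
python3 -c "
from h import *
delta([510,297,25],3.2)
d=cap('top'); cv2.imwrite('pics/o_t.png',cv2.resize(d['color'][160:290,80:240],(800,650))[:600])
P,u,v=W(d,box(d,112,142,188,262));k=d['color'][v,u].min(1)>140
Q=P[k]; 
for x0 in range(420,680,20):
  q=Q[(Q[:,0]>=x0)&(Q[:,0]<x0+20)]
  if len(q): print(x0,len(q),q[:,1].min().round(),q[:,1].max().round(),np.median(q[:,2]).round(1))
"
```

```text
t 16.32 pos [510.  272.   34.9] yaw 2.2 | shift(tool now) [ 1.  -3.9 26.6] rot [-10.    -0.09  -0.15] F [-0.4  0.5  0.5] Tz [-0.45 -0.05  0.05] g 0.401
420 105 244.0 336.0 6.3
440 107 246.0 311.0 6.9
460 90 247.0 314.0 8.7
480 62 248.0 325.0 4.9
500 23 216.0 339.0 70.2
520 23 252.0 303.0 14.6
540 76 252.0 308.0 11.8
560 147 251.0 327.0 14.3
580 91 251.0 327.0 10.1
600 73 251.0 323.0 12.8
620 51 252.0 326.0 10.2
640 9 256.0 282.0 6.8
```

View pics/o_t.png

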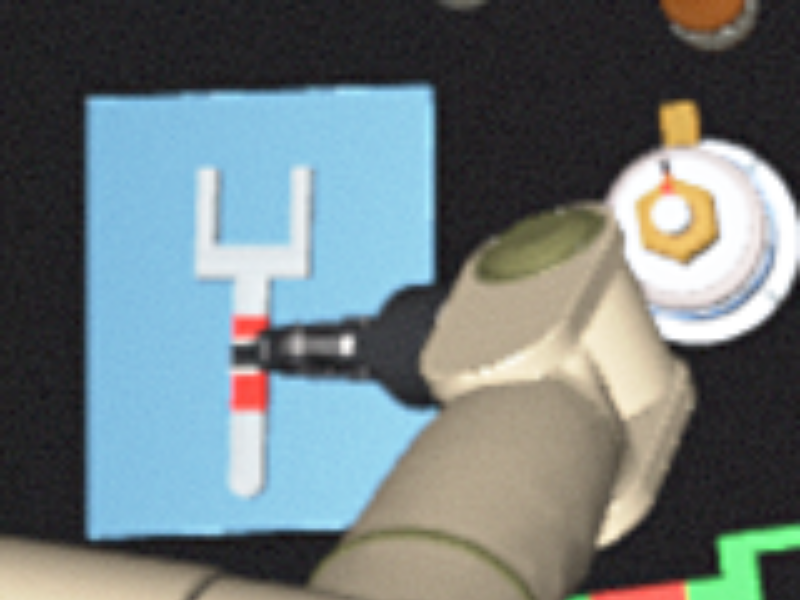

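Request:
{"op": "carry_out", "data": {
  "plan": [
    [34, [0, -1.8, -6.8], [0, 0, 0]],
    [34, [0, -17, -10], [0, 0, 0]],
    [34, [0, -26, -15], [0, 0, 0]],
    [34, [0, -26, -15], [0, 0, 0]],
    [34, [0, -26, -15], [0, 0, 0]],
    [34, [0, -17, -10], [0, 0, 0]],
    [34, [0, 0, 0], [-1, 0, 0]],
    [34, [0, 0, 0], [-1, 0, 0]],
    [34, [0, 0, 0], [-1, 0, 0]],
    [34, [0, 0, 0], [-1, 0, 0]],
    [34, [0, 0, 0], [-1, 0, 0]],
    [34, [0, 0, 0], [-1, 0, 0]],
    [34, [0, 0, 0], [-1, 0, 0]],
    [34, [0, 0, 0], [-1, 0, 0]],
    [34, [0, 0, 0], [-1, 0, 0]],
    [34, [0, 0, 0], [-1, 0, 0]]
  ]
}}

```text
time_s: 17.7
eef_pos: [509.5, 268.8, 170.5]
ee_rot: [0.003, 1.0, 0.02, 0.001]
force: [-0.2, -0.5, 0.1]
grip_width: 0.394
```

```bash
python3 -c "
from h import *
np.set_printoptions(precision=1,suppress=True)
delta([510,277,100],3.2)
d=cap('top'); s=cap('side')
cv2.imwrite('pics/p_s.png',cv2.resize(s['color'][70:190,160:340],(780,520)))
cv2.imwrite('pics/p_t.png',cv2.resize(d['color'][160:290,80:240],(800,650))[:600])
"
```

```text
t 17.7 pos [509.5 268.8 170.5] yaw 2.3 | shift(tool now) [ 0.7 -8.6 70.5] rot [ 0.1 -0.  -0.2] F [-0.2 -0.5  0.1] Tz [ 0.  0. -0.] g 0.394
```

View pics/p_t.png

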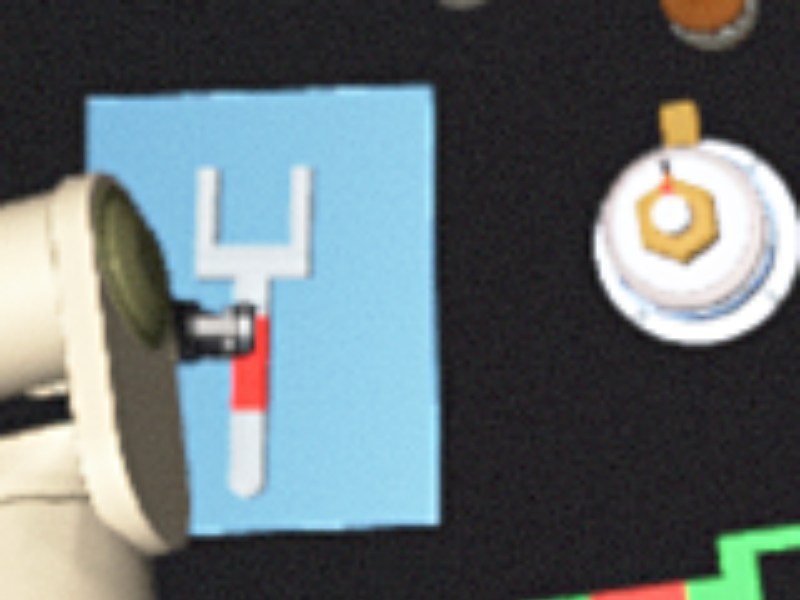

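View pics/p_s.png

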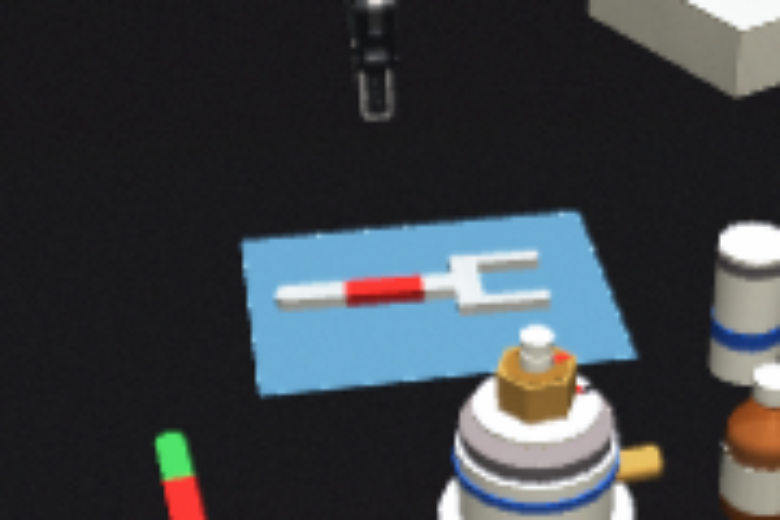

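```bash
cat >> h.py <<'E'
def wrench(d,bx,z=14):
    b=d['color'].astype(int); m0=box(d,*bx)
    red=m0&(b[...,2]-np.maximum(b[...,1],b[...,0])>60); r=max(blobs(red),key=lambda t:t[0][4])
    rc=world(d,*r[1],z)
    met=m0&(((b.min(2)>150)&(b.max(2)-b.min(2)<45))|r[2]); met=cv2.morphologyEx(met.astype(np.uint8),cv2.MORPH_CLOSE,np.ones((3,3)))
    w=max(blobs(met),key=lambda t:t[0][4]); v,u=np.nonzero(w[2]); P=np.array([world(d,a,c,z)[:2] for a,c in zip(u,v)])
    (cx,cy),(a,c),an=cv2.minAreaRect(P.astype(np.float32))
    n=P-P.mean(0); ev=np.linalg.svd(n,full_matrices=False)[2][0]; ev*=np.sign(ev[0])
    print('band',rc.round(1),'rect',np.round([cx,cy,a,c,an],1),'pca ang',np.degrees(np.arctan2(ev[1],ev[0])).round(1),'n',len(P)); return rc
E
python3 -c "
from h import *
d=cap('top'); wrench(d,(117,145,190,262))
s=cap('side'); wrench(s,(220,295,122,145))
"
```

```text
band [504.5 282.2  14. ] rect [530.  285.5 205.6  71.5   0.6] pca ang 1.0 n 598
band [507.1 275.6  14. ] rect [529.7 280.6 204.2  72.6   1.3] pca ang 1.5 n 324
```

Request:
{"op": "carry_out", "data": {
  "plan": [
    [60, [9.1, -14.8, 20], [-0.1, 0, 0.1]],
    [60, [0, 0, 35], [0, 0, 0]],
    [60, [0, 0, 35], [0, 0, 0]],
    [60, [0, 0, 35], [0, 0, 0]],
    [60, [0, 0, 20], [0, 0, 0]],
    [60, [0, 0, 5], [0, 0, 0]],
    [60, [0, 0, 0], [0, 0, 0]]
  ]
}}

```text
time_s: 18.48
eef_pos: [517.5, 281.6, 18.5]
ee_rot: [0.005, 1.0, 0.014, -0.001]
force: [1.0, -0.0, 0.5]
grip_width: 0.703
```

```bash
python3 -c "
from h import *
delta([518,284,6],1.2)
d=cap('top'); s=cap('side')
cv2.imwrite('pics/q_s.png',cv2.resize(s['color'][100:160,200:320],(800,400)))
"
```

```text
t 18.48 pos [517.5 281.6  18.5] yaw 1.6 | shift(tool now) [ 0.6 -2.5 12.4] rot [0.1  0.02 0.07] F [ 1.  -0.   0.5] Tz [ 0.   -0.01 -0.03] g 0.703
```

View pics/q_s.png

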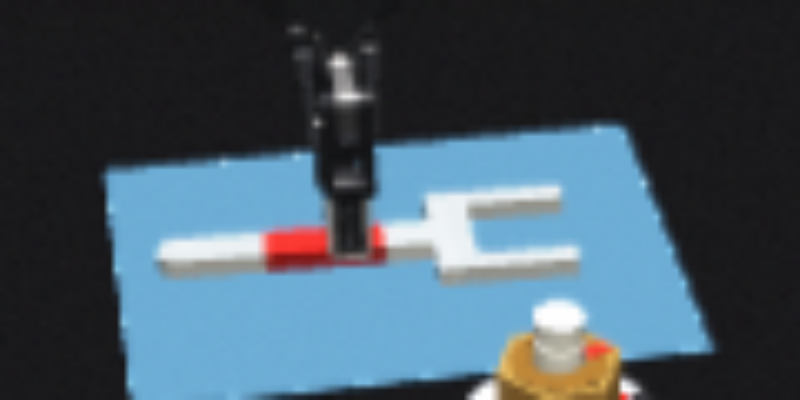

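Request:
{"op": "carry_out", "data": {
  "plan": [
    [50, [0, -2, 8], [0.1, 0, 0]],
    [40, [0, 0, 4], [0, 0, 0]],
    [30, [0, 0, 0], [0, 0, 0]],
    [22, [0, 0, 0], [0, 0, 0]],
    [12, [0, 0, 0], [0, 0, 0]],
    [12, [0, 0, 0], [0, 0, 0]],
    [12, [0, 0, 0], [0, 0, 0]],
    [12, [0, 0, 0], [0, 0, 0]]
  ],
  "grip_force": 90
}}

```text
time_s: 19.25
eef_pos: [518.0, 284.7, 7.9]
ee_rot: [-0.0, 1.0, 0.015, 0.0]
force: [-2.9, -1.0, 7.0]
grip_width: 0.195
```

```bash
python3 -c "
from h import *
delta([518,284,6],1.2)
d=cap('top'); s=cap('side')
cv2.imwrite('pics/r_s.png',cv2.resize(s['color'][100:160,200:320],(800,400)))
"
```

```text
t 19.25 pos [518.  284.7   7.9] yaw 1.7 | shift(tool now) [-0.1  0.7  1.9] rot [-0.   -0.01  0.09] F [-2.9 -1.   7. ] Tz [-0.17  0.3  -0.05] g 0.195
```

View pics/r_s.png

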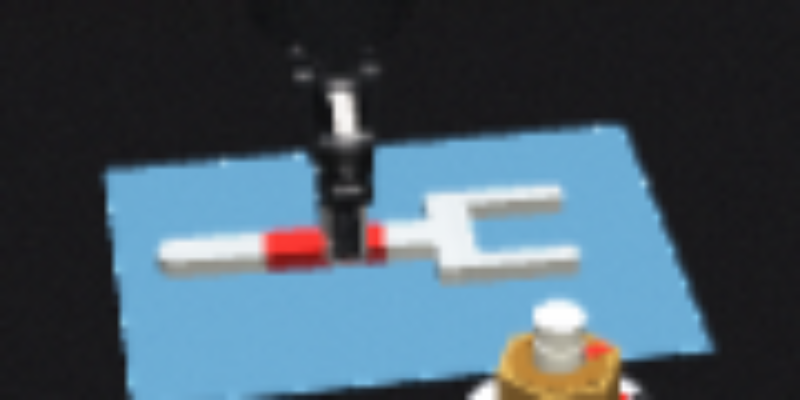

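Request:
{"op": "carry_out", "data": {
  "plan": [
    [12, [0, 0, -5], [0, 0, 0]],
    [12, [0, 0, -15], [0, 0, 0]],
    [12, [0, 0, -25], [0, 0, 0]],
    [12, [0, 0, -30], [0, 0, 0]],
    [12, [0, 0, -30], [0, 0, 0]],
    [12, [0, 0, -30], [0, 0, 0]],
    [12, [0, 0, -25], [0, 0, 0]],
    [12, [0, 0, 0], [0, 0, 0]]
  ],
  "grip_force": 100
}}

```text
time_s: 20.02
eef_pos: [519.6, 285.2, 172.7]
ee_rot: [-0.001, 1.0, 0.015, 0.004]
force: [0.8, -0.2, -1.5]
grip_width: 0.189
```

```bash
python3 -c "
from h import *
np.set_printoptions(precision=1,suppress=True)
delta([500.6,-10,165],11)
d=cap('top'); s=cap('side')
cv2.imwrite('pics/s_s.png',cv2.resize(s['color'][60:160,180:330],(750,500)))
cv2.imwrite('pics/s_t.png',cv2.resize(d['color'][160:290,80:240],(800,650))[:600])
P,u,v=W(s,box(s,180,330,60,160)); k=(P[:,2]>140)&(P[:,2]<175)&(P[:,0]>400)&(P[:,1]>240)&(s['color'][v,u].min(1)>140)
Q=P[k]; 
for x0 in range(410,660,20):
  q=Q[(Q[:,0]>=x0)&(Q[:,0]<x0+20)]
  if len(q): print(x0,len(q),np.median(q,0))
"
```

```text
t 20.02 pos [519.6 285.2 172.7] yaw 1.7 | shift(tool now) [-28.  294.5   6.7] rot [-0.  -0.1 -1.6] F [ 0.8 -0.2 -1.5] Tz [ 0.  0. -0.] g 0.189
410 2 [427.2 285.7 173.9]
430 18 [439.4 281.8 173.9]
450 23 [460.4 282.7 173.7]
470 8 [474.5 284.7 173.8]
530 10 [545.2 283.2 173.6]
550 38 [563.2 282.  173.4]
570 47 [578.1 285.1 173.7]
590 18 [601.8 262.5 173.7]
610 21 [618.5 307.1 173.6]
630 2 [630.9 255.7 173.8]
```

View pics/s_s.png

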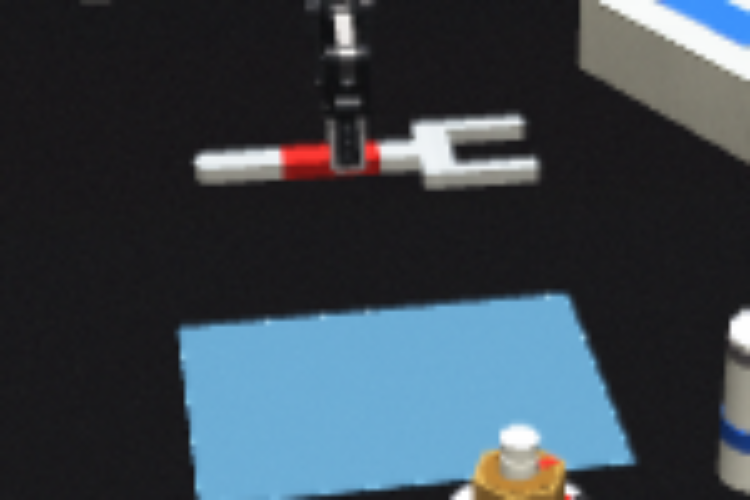

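View pics/s_t.png

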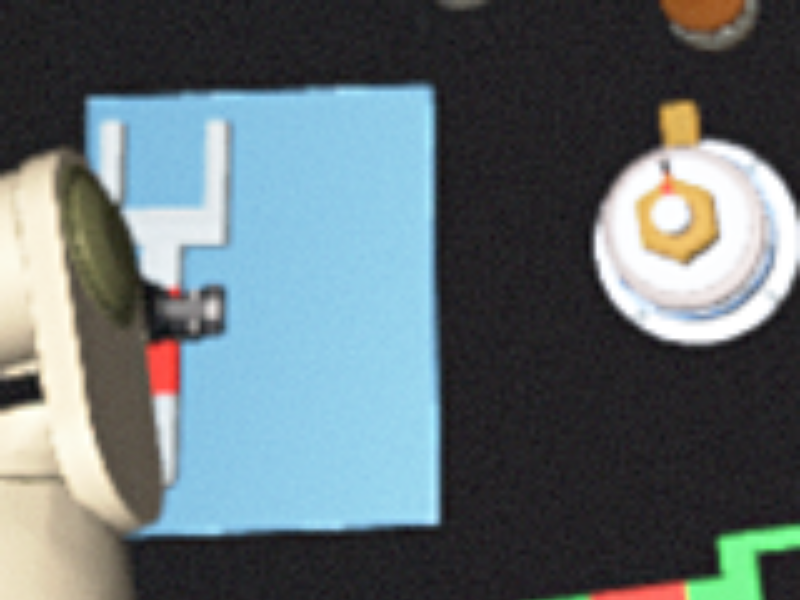

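Request:
{"op": "carry_out", "data": {
  "plan": [
    [12, [-3.4, 20, 0], [0, 0, 0]],
    [12, [-3.4, 34, 0], [0, 0, 0]],
    [12, [-3.4, 34, 0], [0, 0, 0]],
    [12, [-3.4, 34, 0], [0, 0, 0]],
    [12, [-3.4, 34, 0], [0, 0, 0]],
    [12, [-3.4, 34, 0], [0, 0, 0]],
    [12, [-3.4, 34, 0], [0, 0, 0]],
    [12, [-3.4, 34, 0], [0, 0, 0]],
    [12, [-3.4, 30, 0], [0, 0, 0]],
    [12, [-3, 10, 0], [0, 0, -0.5]],
    [12, [0, 0, 0], [0, 0, -0.5]],
    [12, [0, 0, 0], [0, 0, -0.5]],
    [12, [0, 0, 0], [0, 0, 0]]
  ]
}}

```text
time_s: 21.2
eef_pos: [492.3, -14.4, 165.6]
ee_rot: [-0.001, 0.996, 0.094, -0.002]
force: [0.0, -0.8, -2.1]
grip_width: 0.193
```

```bash
python3 -c "
from h import *
np.set_printoptions(precision=1,suppress=True)
delta([495.1,-13.7,165],11)
d=cap('top'); s=cap('side')
cv2.imwrite('pics/t_s.png',cv2.resize(s['color'][100:210,220:340],(654,600)))
cv2.imwrite('pics/t_t.png',cv2.resize(d['color'][170:260,170:270],(660,594),interpolation=cv2.INTER_CUBIC))
"
```

```text
t 21.2 pos [492.3 -14.4 165.6] yaw 10.8 | shift(tool now) [ 2.9 -0.2  0.6] rot [-0.  0. -0.] F [ 0.  -0.8 -2.1] Tz [ 0.   0.1 -0. ] g 0.193
```

View pics/t_s.png

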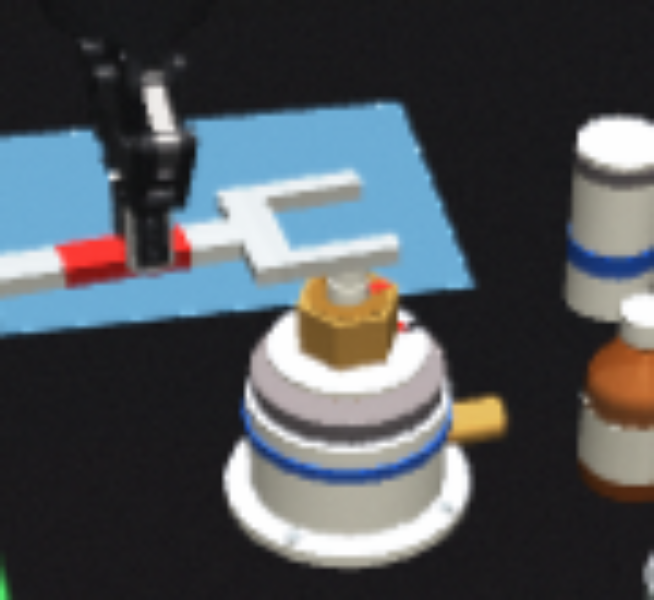

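View pics/t_t.png

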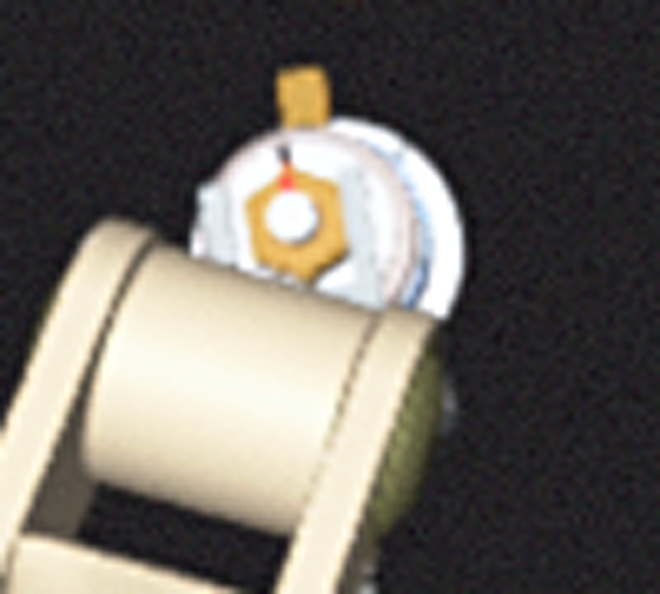

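```bash
python3 -c "
from h import *
np.set_printoptions(precision=1,suppress=True)
P0,R,st=pose(); M=R.as_matrix()
for n,bx in (('top',(195,232,193,216)),('side',(255,300,125,155))):
  d=cap(n)
  P,u,v=W(d,box(d,*bx)); k=(P[:,2]>155)&(P[:,2]<182)
  Q=(P-P0)@M; Q=Q[k]; P=P[k]
  print(n,len(Q), 'z',np.median(P[:,2]))
  for x0 in range(50,120,8):
    q=Q[(Q[:,0]>=x0)&(Q[:,0]<x0+8)][:,1]
    l=q[(q<0)&(q>-45)];r=q[(q>0)&(q<45)]
    print(x0,len(q),'neg',[l.min(),l.max()] if len(l) else '','pos',[r.min(),r.max()] if len(r) else '')
  print('xmax',Q[:,0].max())
"
```

```text
top 152 z 172.41612330760324
50 11 neg  pos [np.float64(20.113158652025025), np.float64(34.21173738241317)]
58 21 neg  pos [np.float64(10.062527349443183), np.float64(34.07387461272171)]
66 10 neg  pos [np.float64(24.456005056426083), np.float64(34.333950630107886)]
74 13 neg [np.float64(-24.806202405674075), np.float64(-24.806202405674075)] pos [np.float64(23.76317590469489), np.float64(34.16101876692963)]
82 28 neg [np.float64(-36.092880397639625), np.float64(-25.503717030649906)] pos [np.float64(24.819068462291124), np.float64(34.02652938442227)]
90 23 neg [np.float64(-34.203097288306594), np.float64(-24.62348784133275)] pos [np.float64(23.612402741104525), np.float64(34.61355918283817)]
98 25 neg [np.float64(-36.09573925200065), np.float64(-25.19469256136318)] pos [np.float64(24.097878185544737), np.float64(33.75039189953118)]
106 20 neg [np.float64(-35.235507080915), np.float64(-25.492425486230463)] pos [np.float64(25.674505097248854), np.float64(34.21414300532983)]
114 1 neg [np.float64(-31.803192993966572), np.float64(-31.803192993966572)] pos 
xmax 114.75702596633334
side 426
[... 577 characters left out ...]
4(39.37393163582742)]
82 34 neg [np.float64(-30.70755934959305), np.float64(-21.15538616385919)] pos [np.float64(25.671974429441537), np.float64(38.48235725254518)]
90 34 neg [np.float64(-34.51218665730818), np.float64(-21.51767256798825)] pos [np.float64(25.950591129289936), np.float64(38.841126060159844)]
98 30 neg [np.float64(-31.3355547696389), np.float64(-20.784177108252926)] pos [np.float64(24.266272294995424), np.float64(38.01005071500473)]
106 33 neg [np.float64(-36.77279684285737), np.float64(-20.791520862346434)] pos [np.float64(25.795841435140716), np.float64(38.44258066543394)]
114 1 neg  pos [np.float64(28.170547267853227), np.float64(28.170547267853227)]
xmax 114.04090606020799
```

Request:
{"op": "carry_out", "data": {
  "plan": [
    [12, [3.2, 0, 12], [0, 0, 0]],
    [12, [0, 0, 16], [0, 0, 0]],
    [12, [0, 0, 6], [0, 0, 0]],
    [12, [0, 0, 0], [0, 0, 0]]
  ]
}}

```text
time_s: 21.73
eef_pos: [495.5, -13.4, 131.9]
ee_rot: [-0.001, 0.996, 0.093, -0.002]
force: [0.4, 1.0, -1.7]
grip_width: 0.188
```

```bash
python3 -c "
from h import *
np.set_printoptions(precision=1,suppress=True)
delta([495.5,-13.6,107.5],11)
d=cap('top'); s=cap('side')
cv2.imwrite('pics/u_s.png',cv2.resize(s['color'][120:180,240:320],(800,600),interpolation=cv2.INTER_CUBIC))
cv2.imwrite('pics/u_t.png',cv2.resize(d['color'][170:260,170:270],(660,594),interpolation=cv2.INTER_CUBIC))
"
```

```text
t 21.73 pos [495.5 -13.4 131.9] yaw 10.7 | shift(tool now) [ 0.1  0.3 24.4] rot [-0.   0.  -0.1] F [ 0.4  1.  -1.7] Tz [-0.   0.1 -0.1] g 0.188
```

View pics/u_s.png

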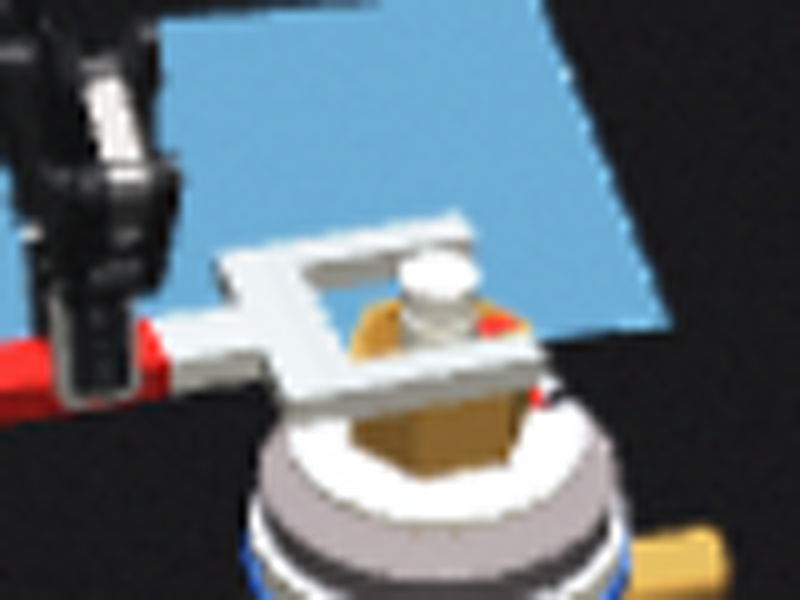

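View pics/u_t.png

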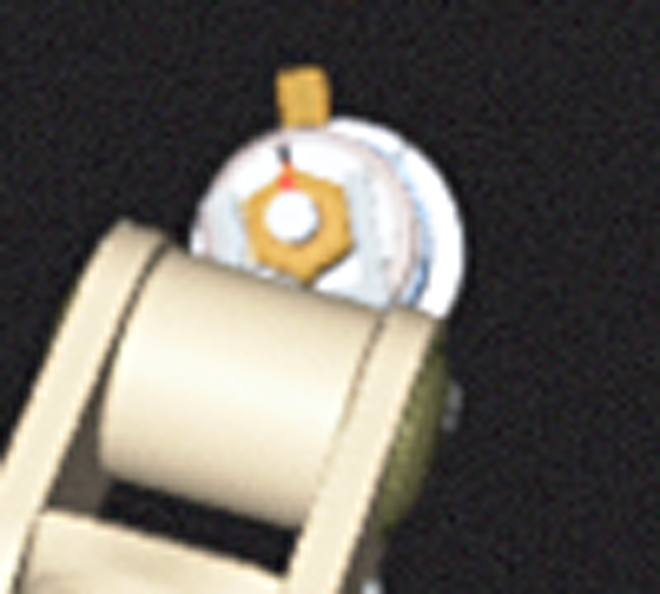

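The prongs straddle the nut evenly in the top crop, with the nut at (298,222) and the prongs at (228,240) and (370,235). I'm lowering in small steps and watching the force.

Request:
{"op": "carry_out", "data": {
  "plan": [
    [12, [0, 0.2, 5], [0, 0, 0]],
    [12, [0, 0, 4], [0, 0, 0]],
    [12, [0, 0, 0], [0, 0, 0]]
  ]
}}

```text
time_s: 22.08
eef_pos: [496.1, -13.8, 123.8]
ee_rot: [-0.0, 0.996, 0.093, -0.0]
force: [-1.0, 0.1, -1.4]
grip_width: 0.188
```

```bash
python3 -c "
from h import *
delta([495.5,-13.6,107.5],11)
"
```

```text
t 22.08 pos [496.1 -13.8 123.8] yaw 10.7 | shift(tool now) [-0.5 -0.3 16.3] rot [-0.    0.01 -0.05] F [-1.   0.1 -1.4] Tz [ 0.06  0.09 -0.  ] g 0.188
```

Request:
{"op": "carry_out", "data": {
  "plan": [
    [12, [0, 0, 5], [0, 0, 0]],
    [12, [0, 0, 0], [0, 0, 0]]
  ]
}}

```text
time_s: 22.25
eef_pos: [496.0, -13.8, 118.6]
ee_rot: [-0.0, 0.996, 0.093, -0.0]
force: [-0.8, 0.2, -2.1]
grip_width: 0.189
```

```bash
python3 -c "
from h import *
delta([495.5,-13.6,107.5],11)
"
```

```text
t 22.25 pos [496.  -13.8 118.6] yaw 10.7 | shift(tool now) [-0.4 -0.3 11.1] rot [-0.    0.01 -0.05] F [-0.8  0.2 -2.1] Tz [ 0.    0.1  -0.02] g 0.189
```

Request:
{"op": "carry_out", "data": {
  "plan": [
    [12, [0, 0, 5], [0, 0, 0]],
    [12, [0, 0, 5], [0, 0, 0]],
    [12, [0, 0, 0], [0, 0, 0]]
  ]
}}

```text
time_s: 22.5
eef_pos: [495.8, -13.8, 108.2]
ee_rot: [-0.0, 0.996, 0.093, -0.001]
force: [-0.5, -0.2, -2.5]
grip_width: 0.189
```

```bash
python3 -c "
from h import *
delta([495.5,-13.6,107.5],11)
s=cap('side')
cv2.imwrite('pics/v_s.png',cv2.resize(s['color'][120:180,240:320],(800,600),interpolation=cv2.INTER_CUBIC))
"
```

```text
t 22.5 pos [495.8 -13.8 108.2] yaw 10.7 | shift(tool now) [-0.3 -0.3  0.7] rot [-0.01  0.02 -0.05] F [-0.5 -0.2 -2.5] Tz [-0.05  0.05  0.02] g 0.189
```

View pics/v_s.png

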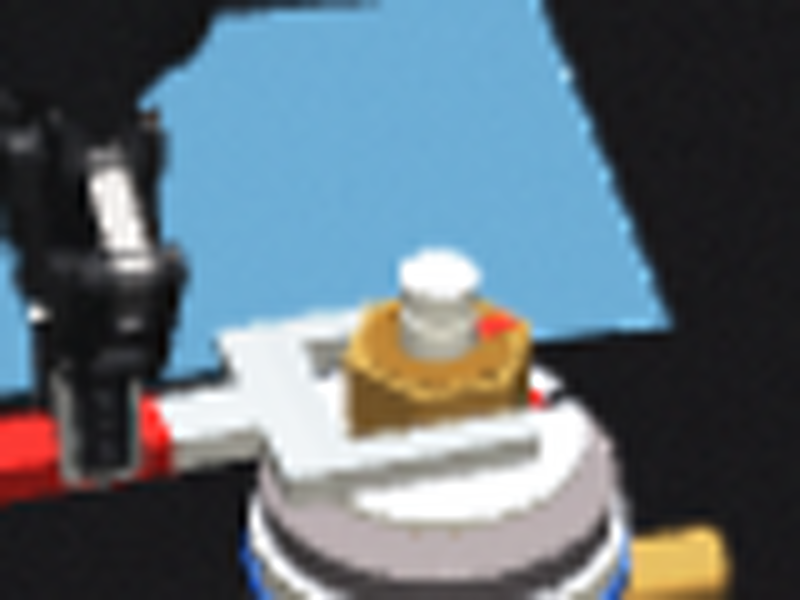

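Request:
{"op": "carry_out", "data": {
  "plan": [
    [12, [0.13, -5.1, 0], [0, 0, 0.5]],
    [12, [0.1, -3.4, 0], [0, 0, 0.33]]
  ],
  "grip_force": 110
}}

```text
time_s: 22.72
eef_pos: [494.9, -5.2, 109.2]
ee_rot: [-0.0, 0.999, 0.049, -0.0]
force: [-1.1, 0.3, -1.5]
grip_width: 0.183
```

```bash
cat >> h.py <<'E'
def about(psi,L=97.5,c=(591.3,5.0),z=108):
    a=np.radians(psi); delta([c[0]-L*np.cos(a),c[1]-L*np.sin(a),z],psi)
    P,R,s=pose(); v=np.array(c)-P[:2]; print('dist',np.hypot(*v).round(1),'bearing',np.degrees(np.arctan2(v[1],v[0])).round(1))
E
python3 -c "
from h import *
about(5.7)
"
```

```text
t 22.72 pos [494.9  -5.2 109.2] yaw 5.6 | shift(tool now) [-0.6 -0.6  1.2] rot [-0.    0.01 -0.02] F [-1.1  0.3 -1.5] Tz [0.26 0.12 0.2 ] g 0.183
dist 96.9 bearing 6.0
```

Request:
{"op": "carry_out", "data": {
  "plan": [
    [12, [0.1, -3.4, 0], [0, 0, 0.33]]
  ]
}}

```text
time_s: 22.8
eef_pos: [494.6, -1.7, 109.2]
ee_rot: [-0.0, 0.999, 0.032, -0.0]
force: [-1.9, 1.4, -2.4]
grip_width: 0.185
```

```bash
python3 -c "
from h import *
about(3.7)
"
```

```text
t 22.8 pos [494.6  -1.7 109.2] yaw 3.7 | shift(tool now) [-0.6 -0.4  1.2] rot [-0.    0.01 -0.  ] F [-1.9  1.4 -2.4] Tz [0.38 0.3  0.24] g 0.185
dist 96.9 bearing 3.9
```

Request:
{"op": "carry_out", "data": {
  "plan": [
    [12, [0.1, -3.4, 0], [0, 0, 0.33]]
  ]
}}

```text
time_s: 22.88
eef_pos: [494.6, 1.5, 109.2]
ee_rot: [-0.0, 1.0, 0.015, -0.0]
force: [0.1, -0.2, -2.7]
grip_width: 0.185
```

```bash
python3 -c "
from h import *
about(1.7)
"
```

```text
t 22.88 pos [494.6   1.5 109.2] yaw 1.7 | shift(tool now) [-0.8 -0.6  1.2] rot [-0.  0.  0.] F [ 0.1 -0.2 -2.7] Tz [-0.04  0.06  0.33] g 0.185
dist 96.7 bearing 2.0
```

Request:
{"op": "carry_out", "data": {
  "plan": [
    [12, [0.1, -3.4, 0], [0, 0, 0.33]],
    [12, [0.1, -3.4, 0], [0, 0, 0.33]],
    [12, [0, 0, 0], [0, 0, 0]]
  ]
}}

```text
time_s: 23.13
eef_pos: [495.2, 8.0, 109.4]
ee_rot: [0.001, 1.0, -0.019, 0.0]
force: [0.7, -3.0, -2.4]
grip_width: 0.186
```

```bash
python3 -c "
from h import *
about(-2.3)
s=cap('side');d=cap('top')
cv2.imwrite('pics/w_s.png',cv2.resize(s['color'][120:180,240:320],(800,600),interpolation=cv2.INTER_CUBIC))
cv2.imwrite('pics/w_t.png',cv2.resize(d['color'][170:260,170:270],(660,594),interpolation=cv2.INTER_CUBIC))
"
```

```text
t 23.13 pos [495.2   8.  109.4] yaw -2.2 | shift(tool now) [-1.4 -0.9  1.4] rot [ 0.01 -0.01  0.02] F [ 0.7 -3.  -2.4] Tz [-0.41 -0.11  0.31] g 0.186
dist 96.1 bearing -1.8
```

View pics/w_s.png

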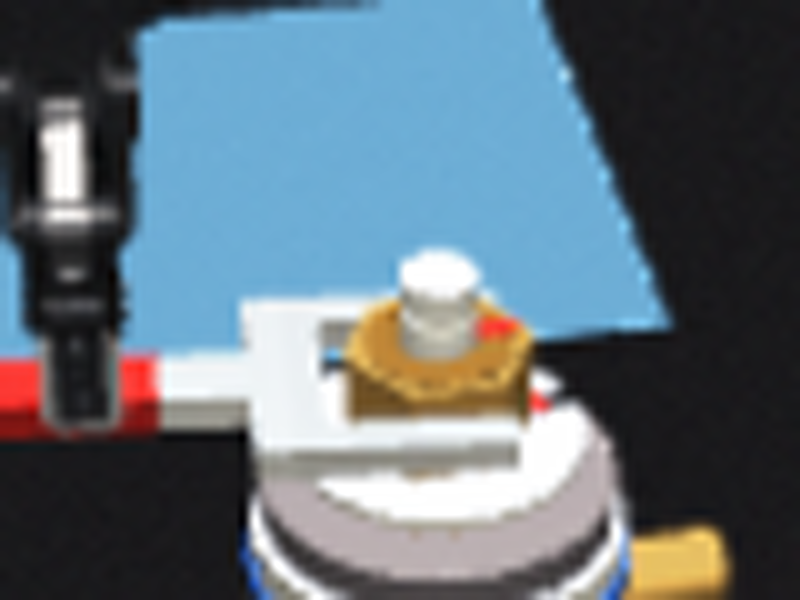

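View pics/w_t.png

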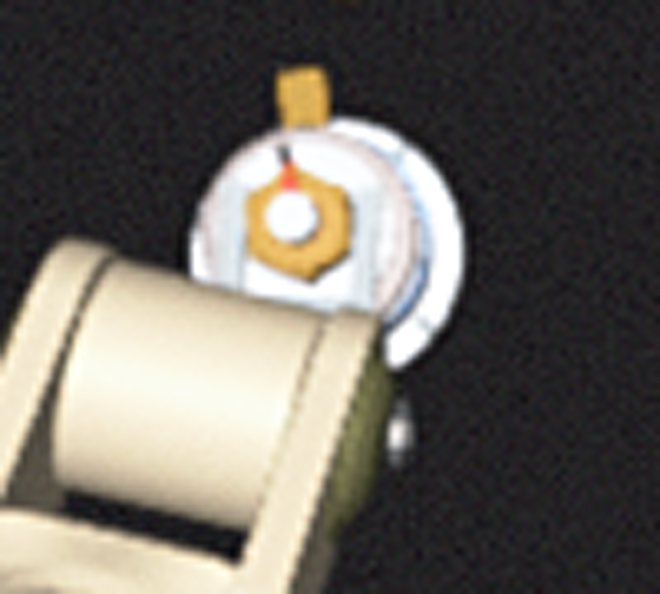

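Request:
{"op": "carry_out", "data": {
  "plan": [
    [12, [-0.2, -5.1, 0], [0, 0, 0.5]],
    [12, [-0.2, -5.1, 0], [0, 0, 0.5]],
    [12, [0, -5.1, 0], [0, 0, 0.5]],
    [12, [0, 0, 0], [0, 0, 0]]
  ]
}}

```text
time_s: 23.57
eef_pos: [496.7, 23.2, 109.6]
ee_rot: [0.0, 0.995, -0.098, 0.001]
force: [3.7, -4.5, -3.4]
grip_width: 0.182
```

```bash
python3 -c "
from h import *
about(-11.2)
s=cap('side');d=cap('top')
cv2.imwrite('pics/x_s.png',cv2.resize(s['color'][120:180,240:320],(800,600),interpolation=cv2.INTER_CUBIC))
cv2.imwrite('pics/x_t.png',cv2.resize(d['color'][180:235,190:245],(600,600),interpolation=cv2.INTER_CUBIC))
"
```

```text
t 23.57 pos [496.7  23.2 109.6] yaw -11.3 | shift(tool now) [-1.2 -0.6  1.6] rot [ 0.01 -0.02 -0.01] F [ 3.7 -4.5 -3.4] Tz [-0.66 -0.47  0.27] g 0.182
dist 96.3 bearing -10.9
```

View pics/x_s.png

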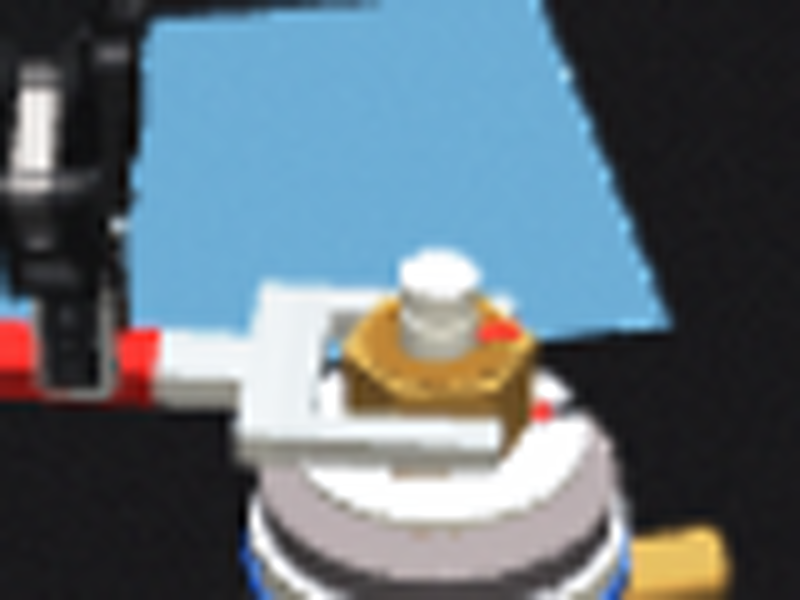

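View pics/x_t.png

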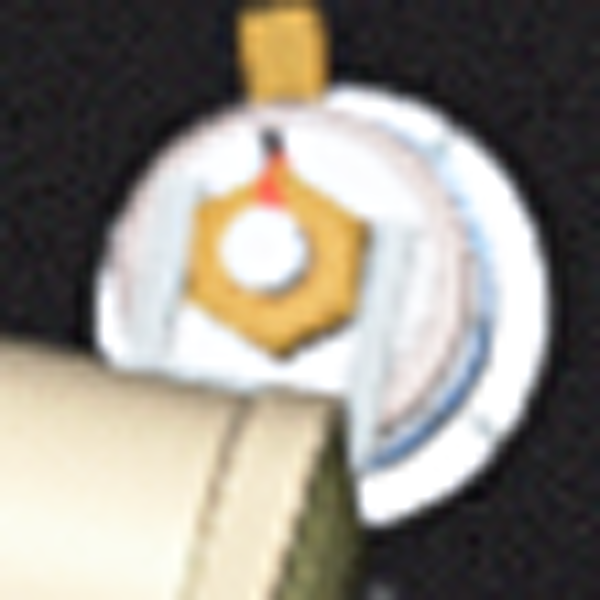

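```bash
cat >> h.py <<'E'
def marks(d,c=(590.2,4.7)):
    b=d['color'].astype(int); V=b.max(2); 
    P=np.array([[world(d,u,v,93)[:2] for u in range(195,240)] for v in range(180,228)])-np.array(c)
    r=np.hypot(P[...,0],P[...,1]); a=np.degrees(np.arctan2(P[...,1],P[...,0]))
    sub=V[180:228,195:240]; sb=b[180:228,195:240]
    w=np.clip(190-sub,0,None)*(r>29.5)*(r<38)*(abs(a)<75)*(sb.max(2)-sb.min(2)<40)
    w=w*(w>15)
    q=(P*w[...,None]).sum((0,1))/w.sum(); print('black r,ang',np.hypot(*q).round(1),np.degrees(np.arctan2(q[1],q[0])).round(1),'w',w.sum())
    R=np.clip(sb[...,2]-np.maximum(sb[...,1],sb[...,0])-62,0,None)
    for z,lo,hi,nm in((122,8,22,'redtop'),(93,24,36,'redfoot')):
        P=np.array([[world(d,u,v,z)[:2] for u in range(195,240)] for v in range(180,228)])-np.array(c); r=np.hypot(P[...,0],P[...,1])
        w=R*(r>lo)*(r<hi); q=(P*w[...,None]).sum((0,1))/max(w.sum(),1); print(nm,np.hypot(*q).round(1),np.degrees(np.arctan2(q[1],q[0])).round(1),w.sum())
E
python3 -c "
from h import *
d=cap('top'); marks(d)
e=dict(d); 
for f in ['a_top']:
    e['color']=cv2.imread('pics/'+f+'.png'); marks(e)
for c in ((590.2,4.7,93),(590.2,4.7,122),(590.2,4.7,134)): print(proj(d,c))
for a in (11,17): print(a,[np.round(proj(d,(590.2+35*np.cos(np.radians(a)),4.7+35*np.sin(np.radians(a)),93)),2)])
"
```

```text
black r,ang 35.5 8.4 w 114
redtop 18.3 4.7 282
redfoot 27.5 11.8 174
black r,ang 35.2 16.7 w 199
redtop 16.9 127.1 496
redfoot 26.2 126.3 119
(np.float64(215.83908124184174), np.float64(204.61853374685884))
(np.float64(214.62859715805166), np.float64(203.39199058587536))
(np.float64(214.11288804560562), np.float64(202.86943973750152))
11 [array([213.95, 193.24])]
17 [array([212.76, 193.51])]
```

Request:
{"op": "carry_out", "data": {
  "plan": [
    [12, [-0.1, -5.1, 0.3], [0, 0, 0.5]],
    [12, [-0.1, -5.1, 0.3], [0, 0, 0.5]],
    [12, [-0.1, -5.1, 0.3], [0, 0, 0.5]],
    [12, [-0.1, -5.1, 0], [0, 0, 0.5]],
    [12, [0, 0, 0], [0, 0, 0]]
  ]
}}

```text
time_s: 24.13
eef_pos: [502.5, 42.6, 109.0]
ee_rot: [0.0, 0.979, -0.202, 0.002]
force: [5.2, -6.5, -2.5]
grip_width: 0.183
```

```bash
python3 -c "
from h import *
about(-23.2)
d=cap('top');marks(d)
"
```

```text
t 24.13 pos [502.5  42.6 109. ] yaw -23.3 | shift(tool now) [-1.1 -0.5  1. ] rot [ 0.   -0.04 -0.01] F [ 5.2 -6.5 -2.5] Tz [-0.89 -0.84  0.25] g 0.183
dist 96.5 bearing -22.9
black r,ang 35.3 -4.0 w 76
redtop 18.2 -6.1 326
redfoot 28.0 -0.9 166
```

Request:
{"op": "carry_out", "data": {
  "plan": [
    [12, [0, -5.1, 0.2], [0, 0, 0.5]],
    [12, [0, -5.1, 0], [0, 0, 0.5]],
    [12, [0, -5.1, 0], [0, 0, 0.5]],
    [12, [0, -5.1, 0], [0, 0, 0.5]],
    [12, [0, -5.1, 0], [0, 0, 0.5]],
    [12, [0, -5.1, 0], [0, 0, 0.5]],
    [12, [0, 0, 0], [0, 0, 0]]
  ]
}}

```text
time_s: 24.77
eef_pos: [518.3, 68.2, 108.8]
ee_rot: [0.001, 0.936, -0.352, 0.002]
force: [5.2, -9.3, -2.8]
grip_width: 0.182
```

```bash
python3 -c "
from h import *
about(-41.2)
d=cap('top');marks(d);s=cap('side')
cv2.imwrite('pics/y_s.png',cv2.resize(s['color'][120:180,240:320],(800,600),interpolation=cv2.INTER_CUBIC))
cv2.imwrite('pics/y_t.png',cv2.resize(d['color'][180:235,190:245],(600,600),interpolation=cv2.INTER_CUBIC))
"
```

```text
t 24.77 pos [518.3  68.2 108.8] yaw -41.3 | shift(tool now) [-1.  -0.6  0.8] rot [-0.01 -0.04 -0.01] F [ 5.2 -9.3 -2.8] Tz [-1.47 -0.92  0.29] g 0.182
dist 96.5 bearing -40.9
black r,ang 35.3 -20.4 w 105
redtop 17.6 -23.6 422
redfoot 29.5 -22.6 112
```

View pics/y_t.png

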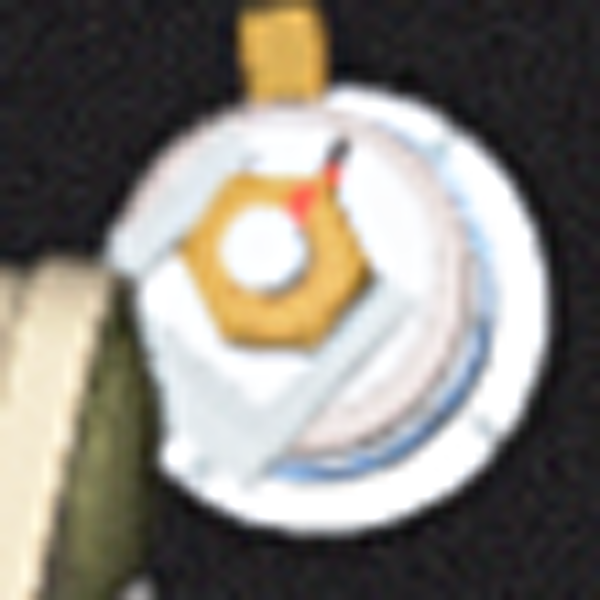

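View pics/y_s.png

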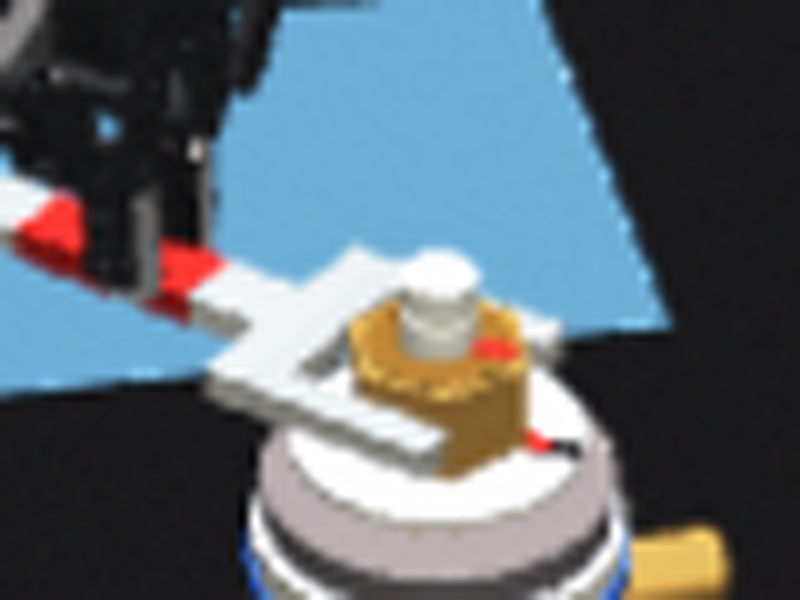

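```bash
cat >> h.py <<'E'
def hexang(im,d,scale=1,off=(0,0)):
    hs=cv2.cvtColor(im,cv2.COLOR_BGR2HSV); m=((hs[...,0]<30)&(hs[...,1]>75)&(hs[...,2]>90))
    bs=[b for b in blobs(m,60*scale*scale)]
    c0=np.array(proj(d,(590.2,4.7,122)))
    b=min(bs,key=lambda b:np.hypot(*((b[1]+.5)/scale-.5+np.array(off)-c0)))
    # use only pixels within 29 mm
    v,u=np.nonzero(b[2]); U=(u+.5)/scale-.5+off[0]; Vv=(v+.5)/scale-.5+off[1]
    P=np.array([world(d,x,y,122)[:2] for x,y in zip(U,Vv)])
    k=np.hypot(*(P-np.array([590.2,4.7])).T)<29; P=P[k]
    h=cv2.convexHull(P.astype(np.float32))[:,0].astype(float)
    M=cv2.moments(h.astype(np.float32)); c=np.array([M['m10'],M['m01']])/M['m00']
    g=np.mgrid[-30:30:.4,-30:30:.4].reshape(2,-1).T; ins=np.array([cv2.pointPolygonTest((h-c).astype(np.float32),(float(x),float(y)),False)>0 for x,y in g])
    G=g[ins]; z=G[:,0]+1j*G[:,1]; ph=np.degrees(np.angle((np.abs(z)**4*np.exp(6j*np.angle(z))).sum()))/6
    print('hex corner ang mod60',ph.round(1),'centre',c.round(1),'area',M['m00'])
E
python3 -c "
from h import *
d=cap('top')
hexang(cv2.imread('pics/a_top.png'),d)
hexang(cv2.imread('pics/h_t.png'),d,600/55,(190,180))
hexang(cv2.imread('pics/x_t.png'),d,600/55,(190,180))
hexang(cv2.imread('pics/y_t.png'),d,600/55,(190,180))
hexang(d['color'],d)
"
```

```text
hex corner ang mod60 8.0 centre [589.8   4.2] area 1646.6872052165272
hex corner ang mod60 11.5 centre [590.7   3.9] area 1850.3212074031399
hex corner ang mod60 -1.6 centre [591.1   4.1] area 1875.6608708613671
hex corner ang mod60 27.0 centre [591.1   3.8] area 1885.0742277348254
hex corner ang mod60 27.5 centre [590.5   3.8] area 1686.0648411907605
```

```bash
python3 -c "
from h import *
d=cap('top')
e=dict(d)
for f in ('a_top','h_t','x_t','y_t'):
    im=cv2.imread('pics/'+f+'.png')
    if f!='a_top':
        f0=d['color'].copy(); f0[180:235,190:245]=cv2.resize(im,(55,55),interpolation=cv2.INTER_AREA); im=f0
    e['color']=im; print(f); marks(e); hexang(im,d)
"
```

```text
a_top
black r,ang 35.2 16.7 w 199
redtop 16.9 127.1 496
redfoot 26.2 126.3 119
hex corner ang mod60 8.0 centre [589.8   4.2] area 1646.6872052165272
h_t
black r,ang 36.6 17.0 w 106
redtop 18.6 17.0 271
redfoot 26.1 21.9 201
hex corner ang mod60 12.3 centre [591.    4.3] area 1725.3782829467086
x_t
black r,ang 35.5 8.3 w 104
redtop 18.3 4.5 272
redfoot 27.2 11.9 154
hex corner ang mod60 -3.0 centre [590.5   4. ] area 1725.1776544170643
y_t
black r,ang 35.3 -20.5 w 88
redtop 17.6 -23.7 400
redfoot 29.1 -22.4 93
hex corner ang mod60 26.6 centre [590.4   4. ] area 1673.0086600680952
```

```bash
cat > m2.py <<'E'
from h import *
np.set_printoptions(precision=1,suppress=True)
def prong(d,n,bx,zlo,zhi,c=(591.3,5.0)):
    P,u,v=W(d,box(d,*bx)); k=(P[:,2]>zlo)&(P[:,2]<zhi)&(np.hypot(P[:,0]-590,P[:,1]-4)>24.5)&(np.hypot(P[:,0]-590,P[:,1]-4)<60)
    b=d['color'][v,u].astype(int); k&=(b.max(1)-b.min(1)<40)
    Q=P[k][:,:2]; print(n,len(Q))
    (cx,cy),(w,h),a=cv2.minAreaRect(Q.astype(np.float32)); print('rect',cx,cy,w,h,a)
    # lines: minimise spread: find angle at which lateral histogram gap is max
    best=[]
    for ang in np.arange(-60,-20,1.):
        r=np.radians(ang); lat=Q@np.array([-np.sin(r),np.cos(r)]); s=np.sort(lat); g=np.diff(s); best.append((g.max(),ang))
    print(sorted(best)[-6:])
d=cap('top'); prong(d,'top',(195,240,185,228),103,119)
s=cap('side'); prong(s,'side',(255,305,135,180),103,119)
# side black
b=s['color'].astype(int);V=b.max(2); print(V[159:170,290:301]);
E
python3 m2.py
```

```text
top 206
rect 576.7736206054688 16.8834228515625 70.5494384765625 69.96185302734375 49.47935104370117
[(np.float64(10.783516263144406), np.float64(-55.0)), (np.float64(10.814847615534688), np.float64(-56.0)), (np.float64(10.842884660575521), np.float64(-57.0)), (np.float64(10.867618857911339), np.float64(-58.0)), (np.float64(10.889042673266147), np.float64(-59.0)), (np.float64(10.907149580738064), np.float64(-60.0))]
side 266
rect 574.2423706054688 16.717823028564453 74.68383026123047 78.35037994384766 50.811214447021484
[(np.float64(2.852025344175104), np.float64(-28.0)), (np.float64(2.8752932980829087), np.float64(-55.0)), (np.float64(2.9990182522176383), np.float64(-27.0)), (np.float64(3.573134827661079), np.float64(-58.0)), (np.float64(4.554018219380509), np.float64(-59.0)), (np.float64(5.5335144130344815), np.float64(-60.0))]
[[127 128 174 254 254 254 231 105  36  26  28]
 [128 130 176 254 254 254 254 231  87  29  25]
 [129 129 175 254 254 254 254 254 175  58  29]
 [129 128 176 252 254 254 254 254 232 135  49]
 [130 129 169 251 253 253 253 253 230 191 111]
 [131 149 182 248 237  96  91  95 204 190 202]
 [162 231 234 211 187 167 142  71 160 185 186]
 [247 254 254 254 254 254 254 189 183 184 187]
 [254 254 254 254 254 254 234 176 183 187 187]
 [254 254 254 254 254 235 174 183 185 186 187]
 [254 254 254 249 209 177 184 186 186 187 186]]
```

Run:
```python
from h import *
np.set_printoptions(precision=1,suppress=True)
s=cap('side'); d=cap('top')
p=world(s,296.2,164.3,93); print('side black now',p)
a=cv2.imread('pics/a_side.png').max(2).astype(int); print(a[155:163,290:300])
p0=world(s,294.7,158.9,93); print('side black start',p0)
for c in ((590.2,2.4),(590.2,1.5),(589.3,2.5)):
    for q in(p0,p): r=q[:2]-np.array(c); print(c,np.hypot(*r),np.degrees(np.arctan2(r[1],r[0])))
# ring circle in top image: outer edge of bright ring vs darker body; direct subpixel fit through V>250 region hull
b=d['color'].astype(int)
```

```text
side black now [624.5  -8.9  93. ]
[[189 194 143  60  26  26  25  28  26  26]
 [191 197 119  84  49  29  25  29  28  28]
 [223 153 105 199 172  89  35  26  28  25]
 [179 115 101 233 253 202  64  26  27  27]
 [123 104 101 116 165  64  66  47  29  28]
 [122 103 100 129 104 133 207 173  67  30]
 [122 103 112 206 243 254 254 254 173  54]
 [120 101 174 254 254 254 254 254 231 133]]
side black start [624.2  16.8  93. ]
(590.2, 2.4) 36.93655902280062 22.957544003491684
(590.2, 2.4) 36.12011022161701 -18.156998332994164
(590.2, 1.5) 37.29681099008697 24.230729629168394
(590.2, 1.5) 35.84985207702956 -16.790098060752403
(589.3, 2.5) 37.7288711675792 22.284592853405712
(589.3, 2.5) 37.006922599152176 -17.869892064087722
```

```bash
cat > m3.py <<'E'
from h import *
np.set_printoptions(precision=1,suppress=True,linewidth=200)
from scipy.ndimage import map_coordinates
def polar(im,d,c,z,rs,an):
    T=np.linalg.inv(np.array(d['cam_to_world'],float)); A,R=np.meshgrid(np.radians(an),rs)
    X=np.stack([c[0]+R*np.cos(A),c[1]+R*np.sin(A),np.full(A.shape,z),np.ones(A.shape)],-1)@T.T
    u=d['cx']-d['fx']*X[...,0]/X[...,2]; v=d['cy']+d['fy']*X[...,1]/X[...,2]
    return np.stack([map_coordinates(im[...,k].astype(float),[v,u],order=1) for k in range(3)],-1)
def ringfit(im,d,c,lo,hi):
    c=np.array(c,float)
    for it in range(3):
        an=np.arange(lo,hi,3.); rs=np.arange(35,46,.25); I=polar(im,d,c,93,rs,an).min(2)
        pts=[]
        for j,a in enumerate(an):
            p=I[:,j]; 
            if p[:6].min()<235: continue
            k=np.nonzero(p<232)[0]
            if len(k)==0: continue
            pts.append(c+rs[k[0]]*np.array([np.cos(np.radians(a)),np.sin(np.radians(a))]))
        pts=np.array(pts); c,r=circ(pts)
        e=np.hypot(*(pts-c).T)-r; g=abs(e)<1.5; c,r=circ(pts[g])
    return c,r,g.sum()
def blackang(im,d,c,a0,w=28):
    an=np.arange(a0-w,a0+w+.1,1.); rs=np.arange(33,38.1,.5); I=polar(im,d,c,93,rs,an).max(2)
    D=np.clip(215-I,0,None).sum(0); D[D<0.15*D.max()]=0
    return (D*an).sum()/D.sum(),D.round(0)
E
python3 - <<'E'
from m3 import *
d=cap('top');s=cap('side')
at=cv2.imread('pics/a_top.png');as_=cv2.imread('pics/a_side.png')
for nm,dd,im in(('top start',d,at),('top now',d,d['color']),('side start',s,as_),('side now',s,s['color'])):
    lo,hi=(-180,90) if 'top' in nm else (-150,-10)
    c,r,n=ringfit(im,dd,(590,4),lo,hi); print(nm,c,r,n)
    for cc in (c,(590.2,4.7) if 'top' in nm else (590.2,2.4)):
        a,D=blackang(im,dd,cc,18 if 'start' in nm else -22); print('  ',np.round(cc,1),a.round(1))
E
```

```text
top start [591.1   4.7] 41.518597973319594 82
   [591.1   4.7] 17.4
   [590.2   4.7] 17.2
top now [591.2   4.1] 41.476082555963806 41
   [591.2   4.1] -20.8
   [590.2   4.7] -21.1
side start [591.1   1.9] 38.57270383230804 47
   [591.1   1.9] 29.4
   [590.2   2.4] 28.7
side now [590.9   1.8] 38.351437918456874 41
   [590.9   1.8] -18.4
   [590.2   2.4] -18.9
```

Both cameras put the black line near -20°, and it started at 17.4°, so the ring has turned about 38°. About 7° remain.

Request:
{"op": "carry_out", "data": {
  "plan": [
    [12, [0, -4.1, 0], [0, 0, 0.4]],
    [12, [0, -4.1, 0], [0, 0, 0.4]],
    [12, [0, -3.1, 0], [0, 0, 0.3]],
    [12, [0, 0, 0], [0, 0, 0]]
  ]
}}

```text
time_s: 25.6
eef_pos: [525.7, 76.0, 108.6]
ee_rot: [0.001, 0.914, -0.405, 0.002]
force: [5.4, -9.7, -3.0]
grip_width: 0.189
```

Run:
```python
from m3 import *
about(-47.9)
d=cap('top');s=cap('side')
marks(d); hexang(d['color'],d)
print('top',blackang(d['color'],d,(591,4.5),-28)[0],'side',blackang(s['color'],s,(591,2),-26)[0])
cv2.imwrite('pics/z_t.png',cv2.resize(d['color'][180:235,190:245],(600,600),interpolation=cv2.INTER_CUBIC))
cv2.imwrite('pics/z_s.png',cv2.resize(s['color'][120:180,240:320],(800,600),interpolation=cv2.INTER_CUBIC))
```

```text
t 25.6 pos [525.7  76.  108.6] yaw -47.8 | shift(tool now) [-0.9 -1.   0.6] rot [-0. -0.  0.] F [ 5.4 -9.7 -3. ] Tz [-1.6 -0.8  0.3] g 0.189
dist 96.7 bearing -47.3
black r,ang 36.1 -27.4 w 151
redtop 17.2 -29.0 469
redfoot 29.3 -28.0 218
hex corner ang mod60 21.5 centre [590.7   3.4] area 1707.864762960773
top -27.67280395256904 side -25.145982681697504
```

View pics/z_t.png

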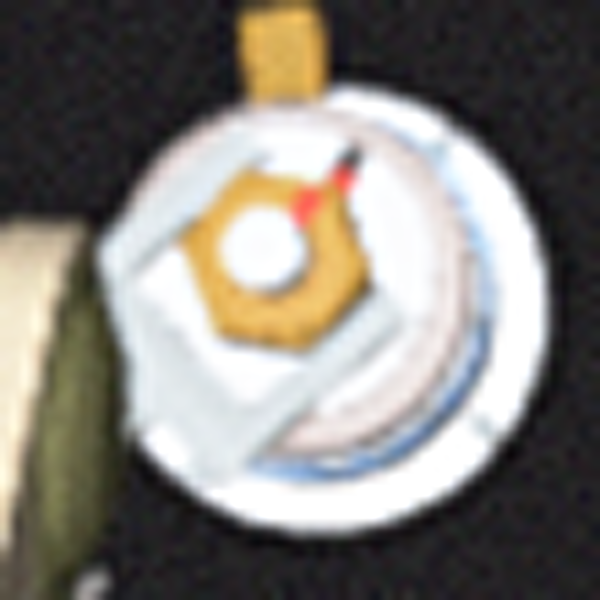

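View pics/z_s.png

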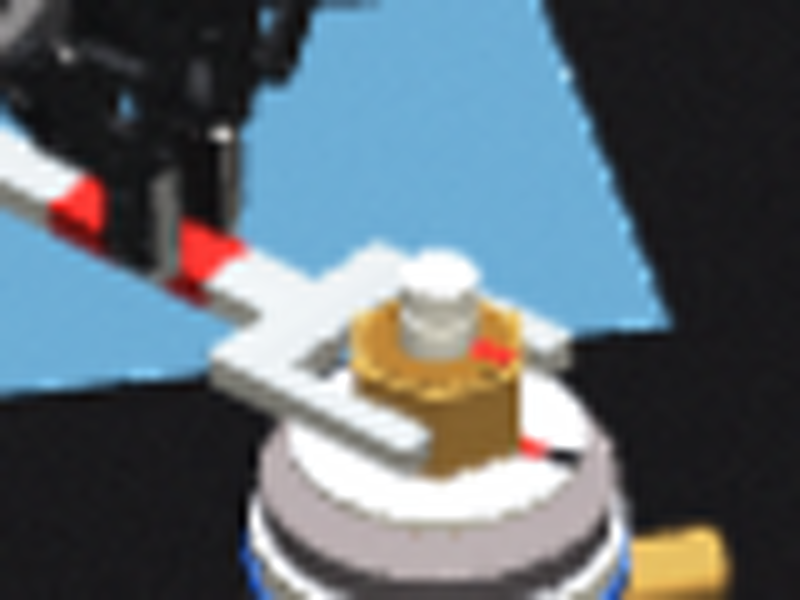

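The black line is now at -27.7° (started at 17.4°), so the ring has turned about 45° and the pointer meets the line in both views. I'm easing the wrench back to mid-play before lifting off.

Request:
{"op": "carry_out", "data": {
  "plan": [
    [12, [0.1, 2.8, 0], [0, 0, -0.28]],
    [12, [0.1, 2.8, 0], [0, 0, -0.28]],
    [12, [0.1, 1.7, 0], [0, 0, -0.17]],
    [12, [0, 0, 0], [0, 0, 0]]
  ]
}}

```text
time_s: 26.03
eef_pos: [520.3, 71.3, 108.8]
ee_rot: [-0.0, 0.929, -0.369, 0.002]
force: [4.4, -4.6, -1.9]
grip_width: 0.185
```

```bash
python3 - <<'E'
from m3 import *
about(-43.5)
d=cap('top');s=cap('side')
marks(d); hexang(d['color'],d)
print('top',blackang(d['color'],d,(591,4.5),-28)[0],'side',blackang(s['color'],s,(591,2),-26)[0])
cv2.imwrite('pics/aa_t.png',cv2.resize(d['color'][180:235,190:245],(600,600),interpolation=cv2.INTER_CUBIC))
E
python3 m2.py | grep rect
```

```text
t 26.03 pos [520.3  71.3 108.8] yaw -43.3 | shift(tool now) [-0.4 -0.8  0.8] rot [-0. -0.  0.] F [ 4.4 -4.6 -1.9] Tz [-0.8 -0.8  0.3] g 0.185
dist 97.1 bearing -43.0
black r,ang 36.1 -27.3 w 149
redtop 17.2 -26.6 434
redfoot 29.4 -27.1 188
hex corner ang mod60 23.7 centre [590.8   3.5] area 1699.1960663427744
top -27.607620990234118 side -25.12743063859514
rect 576.087890625 18.32223129272461 70.69737243652344 70.15396881103516 47.520851135253906
rect 577.1735229492188 14.422958374023438 72.10221099853516 86.47639465332031 45.86463928222656
```

View pics/aa_t.png

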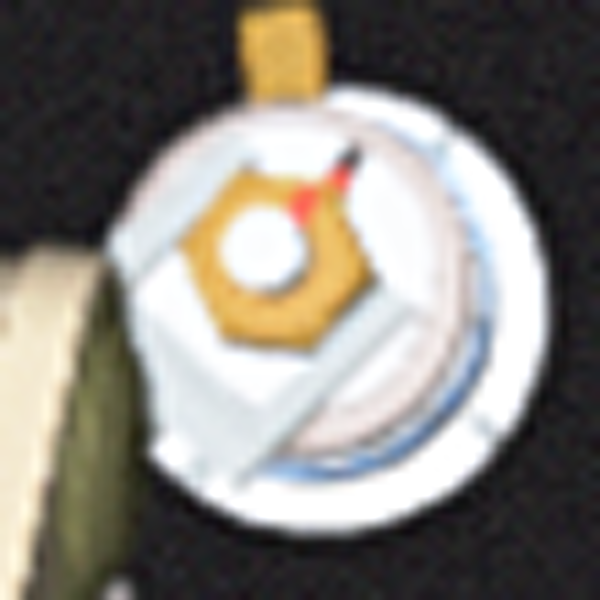

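Request:
{"op": "carry_out", "data": {
  "plan": [
    [12, [0.1, 2.5, 0], [0, 0, -0.25]],
    [12, [0, 1, 0], [0, 0, -0.1]],
    [12, [0, 0, 0], [0, 0, 0]]
  ]
}}

```text
time_s: 26.48
eef_pos: [517.0, 69.7, 108.3]
ee_rot: [-0.0, 0.936, -0.353, 0.0]
force: [2.9, 1.3, -1.5]
grip_width: 0.183
```

```bash
python3 - <<'E'
from m3 import *
np.set_printoptions(precision=2,suppress=True)
about(-41.4)
d=cap('top');s=cap('side')
marks(d); hexang(d['color'],d)
print('top',blackang(d['color'],d,(591,4.5),-28)[0],'side',blackang(s['color'],s,(591,2),-26)[0])
E
python3 m2.py | grep rect
```

```text
t 26.48 pos [517.   69.7 108.3] yaw -41.3 | shift(tool now) [ 1.  -0.6  0.3] rot [-0.01 -0.    0.02] F [ 2.9  1.3 -1.5] Tz [ 0.21 -0.41  0.18] g 0.183
dist 98.5 bearing -41.0
black r,ang 36.1 -27.4 w 156
redtop 17.3 -26.7 428
redfoot 29.4 -27.1 184
hex corner ang mod60 23.7 centre [590.8   3.5] area 1699.1959758287267
top -27.653765649894552 side -25.128471867405555
rect 574.8377075195312 18.97229766845703 71.7052230834961 72.22784423828125 48.37493133544922
rect 577.5984497070312 14.064559936523438 74.0775146484375 86.42997741699219 48.0562744140625
```

Request:
{"op": "carry_out", "data": {
  "plan": [
    [12, [-0.5, -0.8, 0], [0, 0, -0.25]],
    [12, [0, 0, 0], [0, 0, 0]]
  ]
}}

```text
time_s: 26.85
eef_pos: [516.3, 70.1, 107.8]
ee_rot: [0.001, 0.941, -0.34, -0.001]
force: [-2.2, -4.8, -1.2]
grip_width: 0.18
```

```bash
python3 - <<'E'
from m3 import *
np.set_printoptions(precision=2,suppress=True)
about(-40)
d=cap('top')
marks(d); hexang(d['color'],d)
print('top',blackang(d['color'],d,(591,4.5),-28)[0])
E
python3 m2.py | grep rect
```

```text
t 26.85 pos [516.3  70.1 107.8] yaw -39.7 | shift(tool now) [ 1.7  1.7 -0.2] rot [0.02 0.01 0.05] F [-2.2 -4.8 -1.2] Tz [-0.82  0.38 -0.34] g 0.18
dist 99.2 bearing -41.0
black r,ang 36.1 -27.4 w 153
redtop 17.3 -26.5 426
redfoot 29.4 -27.0 188
hex corner ang mod60 24.1 centre [590.8   3.4] area 1707.9000841439265
top -27.663729049914096
rect 574.4761962890625 19.84377670288086 72.4394760131836 70.06138610839844 48.11526107788086
rect 577.8795166015625 14.420795440673828 74.9300537109375 87.53240203857422 49.17568588256836
```

Request:
{"op": "carry_out", "data": {
  "plan": [
    [12, [0.3, 0.5, 0], [0, 0, 0.16]],
    [12, [0, 0, 0], [0, 0, 0]]
  ]
}}

```text
time_s: 27.17
eef_pos: [516.9, 70.2, 108.1]
ee_rot: [-0.0, 0.937, -0.349, -0.0]
force: [-0.6, -0.8, -1.9]
grip_width: 0.181
```

Run:
```python
from m3 import *
np.set_printoptions(precision=2,suppress=True)
about(-40)
```

```text
t 27.17 pos [516.9  70.2 108.1] yaw -40.8 | shift(tool now) [1.4 2.1 0.1] rot [-0.    0.01 -0.14] F [-0.6 -0.8 -1.9] Tz [-0.1   0.13  0.02] g 0.181
dist 98.9 bearing -41.2
```

The wrench is free of force, so I'm lifting straight up off the nut.

Request:
{"op": "carry_out", "data": {
  "plan": [
    [12, [0, 0, -4], [0, 0, 0]],
    [12, [0, 0, -6], [0, 0, 0]],
    [12, [0, 0, -8], [0, 0, 0]],
    [12, [0, 0, -12], [0, 0, 0]],
    [12, [0, 0, -20], [0, 0, 0]],
    [12, [0, 0, -20], [0, 0, 0]],
    [12, [0, 0, 0], [0, 0, 0]]
  ]
}}

```text
time_s: 27.75
eef_pos: [518.9, 70.0, 182.6]
ee_rot: [-0.001, 0.937, -0.348, 0.004]
force: [0.5, -0.1, -1.6]
grip_width: 0.184
```

Run:
```python
from m3 import *
np.set_printoptions(precision=2,suppress=True)
delta([510,285,178],2)
d=cap('top');s=cap('side')
marks(d); hexang(d['color'],d)
print('top',blackang(d['color'],d,(591,4.5),-28)[0],'side',blackang(s['color'],s,(591,2),-26)[0])
cv2.imwrite('pics/ab_t.png',cv2.resize(d['color'][180:235,190:245],(600,600),interpolation=cv2.INTER_CUBIC))
cv2.imwrite('pics/ab_s.png',cv2.resize(s['color'][100:180,220:320],(750,600),interpolation=cv2.INTER_CUBIC))
```

```text
t 27.75 pos [518.9  70.  182.6] yaw -40.7 | shift(tool now) [-147.  -157.1    4.5] rot [-0.02 -0.08 -7.12] F [ 0.5 -0.1 -1.6] Tz [0.05 0.   0.02] g 0.184
black r,ang 36.1 -27.3 w 157
redtop 17.3 -26.5 431
redfoot 29.4 -27.1 187
hex corner ang mod60 -10.8 centre [594.6   7.6] area 1178.755357218397
top -27.62009420738064 side -25.128914004516687
```

View pics/ab_t.png

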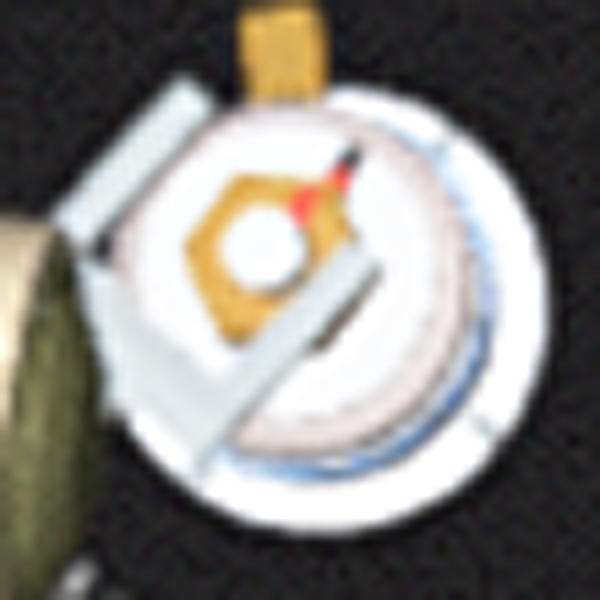

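View pics/ab_s.png

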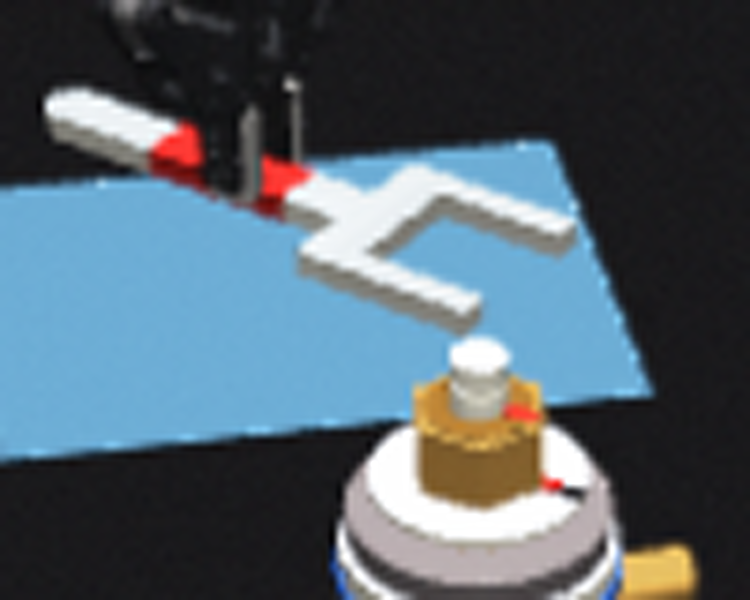

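Request:
{"op": "carry_out", "data": {
  "plan": [
    [12, [-15, -17, 0], [0, 0, 0]],
    [12, [-23, -27, 0], [0, 0, 0]],
    [12, [-23, -27, 0], [0, 0, 0]],
    [12, [-23, -27, 0], [0, 0, 0]],
    [12, [-23, -27, 0], [0, 0, 0]],
    [12, [-23, -27, 0], [0, 0, 0]],
    [12, [-9, -9, 0], [0, 0, -0.5]],
    [12, [0, 0, 0], [0, 0, -1]],
    [12, [0, 0, 0], [0, 0, -1]],
    [12, [0, 0, 0], [0, 0, -1]],
    [12, [0, 0, 0], [0, 0, -1]],
    [12, [0, 0, 0], [0, 0, -1]],
    [12, [0, 0, 0], [0, 0, -1]],
    [12, [0, 0, 0], [0, 0, -0.6]],
    [12, [0, 0, 0], [0, 0, 0]]
  ]
}}

```text
time_s: 29.1
eef_pos: [516.3, 282.5, 176.7]
ee_rot: [0.0, 1.0, 0.017, -0.001]
force: [-0.4, 1.1, -2.0]
grip_width: 0.187
```

Run:
```python
from m3 import *
np.set_printoptions(precision=2,suppress=True)
delta([518,282,8],2)
```

```text
t 29.1 pos [516.3 282.5 176.7] yaw 2.0 | shift(tool now) [  2.    0.5 168.7] rot [ 0.01  0.02 -0.01] F [-0.4  1.1 -2. ] Tz [-0.03  0.04  0.02] g 0.187
```

Request:
{"op": "carry_out", "data": {
  "plan": [
    [12, [0, 0, 20], [0, 0, 0]],
    [12, [0, 0, 35], [0, 0, 0]],
    [12, [0, 0, 35], [0, 0, 0]],
    [12, [0, 0, 35], [0, 0, 0]],
    [12, [0, 0, 20], [0, 0, 0]],
    [12, [0, 0, 10], [0, 0, 0]],
    [12, [0, 0, 5], [0, 0, 0]],
    [12, [0, 0, 0], [0, 0, 0]]
  ]
}}

```text
time_s: 29.77
eef_pos: [516.8, 282.7, 17.8]
ee_rot: [0.0, 1.0, 0.016, -0.0]
force: [-0.3, -0.3, -2.1]
grip_width: 0.187
```

Run:
```python
from m3 import *
np.set_printoptions(precision=2,suppress=True)
delta([518,282,8],2)
s=cap('side')
cv2.imwrite('pics/ac_s.png',cv2.resize(s['color'][90:170,200:320],(780,520),interpolation=cv2.INTER_CUBIC))
```

```text
t 29.77 pos [516.8 282.7  17.8] yaw 1.8 | shift(tool now) [1.2 0.7 9.8] rot [ 0.    0.01 -0.04] F [-0.3 -0.3 -2.1] Tz [ 0.02 -0.    0.03] g 0.187
```

View pics/ac_s.png

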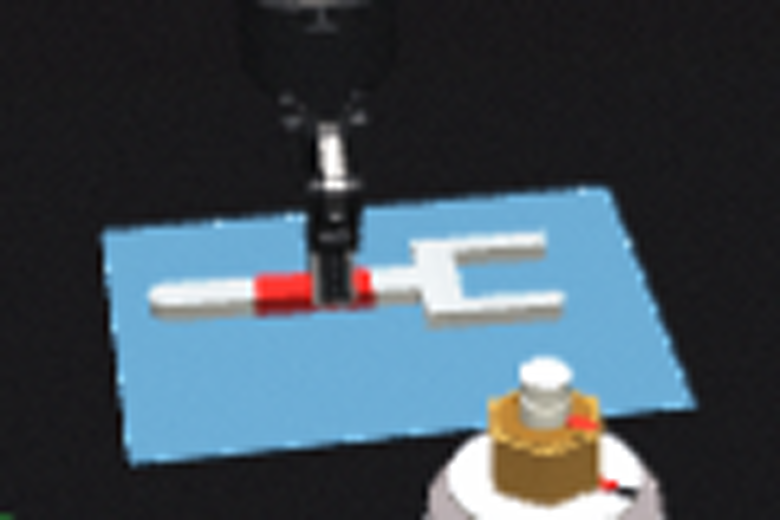

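Request:
{"op": "carry_out", "data": {
  "plan": [
    [12, [0, 0, 5], [0, 0, 0]],
    [12, [0, 0, 3], [0, 0, 0]],
    [12, [0, 0, 1], [0, 0, 0]],
    [12, [0, 0, 0], [0, 0, 0]]
  ]
}}

```text
time_s: 30.15
eef_pos: [516.9, 282.7, 9.3]
ee_rot: [-0.0, 1.0, 0.016, 0.0]
force: [-0.4, 0.1, -1.6]
grip_width: 0.187
```

Run:
```python
from m3 import *
np.set_printoptions(precision=2,suppress=True)
delta([518,282,8],2)
```

```text
t 30.15 pos [516.9 282.7   9.3] yaw 1.8 | shift(tool now) [1.1 0.7 1.3] rot [-0.   -0.   -0.03] F [-0.4  0.1 -1.6] Tz [-0.01  0.09 -0.02] g 0.187
```

Request:
{"op": "carry_out", "data": {
  "plan": [
    [12, [0, 0, 1.2], [0, 0, 0]],
    [12, [0, 0, 0.3], [0, 0, 0]],
    [12, [0, 0, 0], [0, 0, 0]],
    [25, [0, 0, 0], [0, 0, 0]],
    [35, [0, 0, 0], [0, 0, 0]],
    [50, [0, 0, 0], [0, 0, 0]],
    [50, [0, 0, 0], [0, 0, 0]],
    [50, [0, 0, -10], [0, 0, 0]],
    [50, [0, 0, -25], [0, 0, 0]],
    [50, [0, 0, -35], [0, 0, 0]],
    [50, [0, 0, -35], [0, 0, 0]],
    [50, [0, 0, -35], [0, 0, 0]],
    [50, [-20, 0, -20], [0, 0, 0]],
    [50, [-30, 0, 0], [0, 0, 0]],
    [50, [-30, 0, 0], [0, 0, 0]],
    [50, [0, 0, 0], [0, 0, 0]]
  ]
}}

```text
time_s: 31.48
eef_pos: [432.6, 280.2, 168.6]
ee_rot: [0.0, 1.0, 0.017, -0.001]
force: [1.0, 0.5, -1.0]
grip_width: 0.584
```

Run:
```python
from m3 import *
np.set_printoptions(precision=2,suppress=True)
delta([518,282,8],2)
s=cap('side');d=cap('top')
marks(d); hexang(d['color'],d)
print('top',blackang(d['color'],d,(591,4.5),-28)[0],'side',blackang(s['color'],s,(591,2),-26)[0])
wrench(s,(220,300,115,150))
P,u,v=W(s,box(s,215,300,115,150)); k=(s['color'][v,u].min(1)>150); print('wrench z pct',np.percentile(P[k][:,2],[5,25,50,75,95]))
for nm,bx in(('cart',(155,185,135,165)),('bottle',(208,234,145,172)),('beaker',(266,294,146,175))):
    P,u,v=W(d,box(d,*bx)); k=P[:,2]>60; print(nm,P[k].mean(0))
cv2.imwrite('pics/ad_s.png',s['color']);cv2.imwrite('pics/ad_t.png',d['color'])
cv2.imwrite('pics/ad_n.png',cv2.resize(d['color'][180:235,190:245],(600,600),interpolation=cv2.INTER_CUBIC))
```

```text
t 31.48 pos [432.6 280.2 168.6] yaw 1.9 | shift(tool now) [ 85.7   1.  160.4] rot [ 0.    0.02 -0.01] F [ 1.   0.5 -1. ] Tz [ 0.04 -0.06 -0.  ] g 0.584
black r,ang 36.4 -27.0 w 124
redtop 17.3 -26.6 395
redfoot 29.5 -27.1 185
hex corner ang mod60 26.1 centre [590.5   3.1] area 1716.4735382299841
top -27.67719442619427 side -25.147513181239784
band [506.6 274.1  14. ] rect [527.5 279.  206.4  72.8   1.7] pca ang 1.9 n 330
wrench z pct [  1.63  10.79  12.37  13.81 142.67]
cart [761.12 160.37 100.17]
bottle [736.65  -1.66  82.01]
beaker [ 738.68 -181.9    78.31]
```

View pics/ad_s.png

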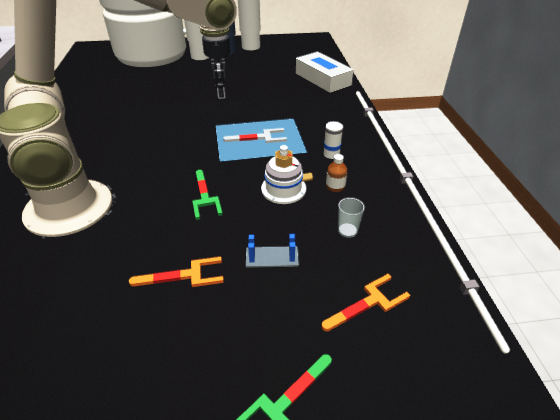

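View pics/ad_n.png

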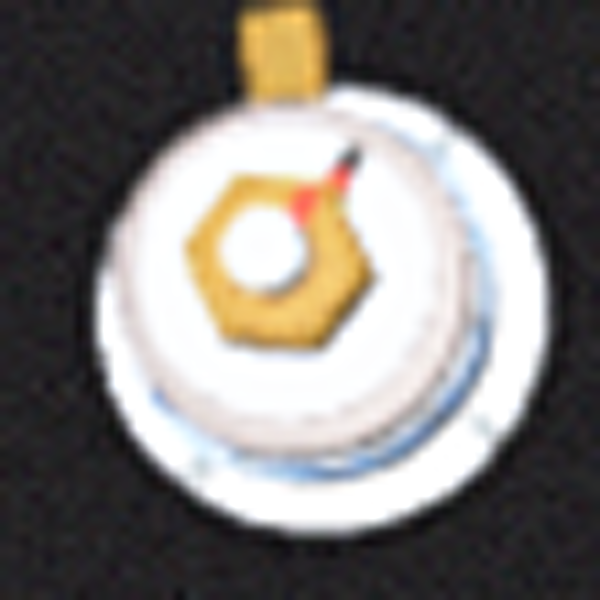

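The pointer at (345,178) meets the black line at (350,155) in the crop. The ring has turned 45°, the wrench lies flat on the mat at (255,137) in the side view, and the bystanders haven't moved. Handing in.

```bash
python3 -c "
from rig import ctrl
print(ctrl.finish_job())"
```

```text
the job is handed in; nothing more can be done
None
```

The job is done and handed in at about 31.5 s of the 72 s allowed; the hand-in gives no verdict.

- **Hand-tight:** I turned the nut with the fingers by about 115° until the wrist torque rose from 0.12 to 0.36 N m. The red pointer then met the black line and the ring had not moved.
- **Wrench work:** I took the aluminium wrench from the rack and let it tip flat onto the mat. I took it again across its handle, fitted it from above and turned the nut clockwise. It was then eased free, lifted off and laid flat on the mat.
- **Last checks:** The top camera puts the seal line at 17.4° before and -27.7° after, a turn of 45.1°. The nut's hex outline turned about 46°, and its pointer still meets the line. The bottle, beaker and cartridge were within 1 mm of where they started, and the gripper was clear of everything.

**What disagreed:**
- The side camera reads the line 2.5° off the top camera, and its view of the start position was unusable.
- Near the end the hex outline reads 6 to 7° further clockwise than the marks.
- Under wrench load the nut seemed to lead the ring slightly, and it sprang back about 2° when eased. The ring stayed where it was.

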